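# Pack the jar-mill kit into stack-nest totes

## Robot

A 6-joint arm with a two-finger parallel gripper is mounted at the origin on the work surface. World frame = base frame: x ahead of the robot, y to its left, z up, the work surface at z = 0. Lengths are in m, angles in rad, forces in N, time in s.
With the tool pointing down it reaches from about 0.275 to 0.875 m from the base axis. Payload 12.5 kg.
Tool frame: the origin (TCP) lies between the finger pads; the fingertips stand 14 mm ahead of it and the grasp point (between the pads) lies 5 mm behind it; z points along the fingers, y is the line along which they close (so a half turn about z gives the same grasp; the last joint's range is limited). The gripper opens to 85 mm and grips with 20 to 120 N. Pads are 22 mm wide; open, the fingers measure 114 mm over their backs; the gripper's body (76 mm by 85 mm) begins 54 mm behind the grasp point. The pads swing forward as they close: fully open they stand 13 mm farther back than shut.
Start: joints at [-1.305, 0.351, 1.652, -0, 1.139, -0.085], TCP at [0.189, -0.516, 0.245] pointing down, gripper open.
Joint ranges: [-2.75, 2.75], [-0.79, 2.1], [0.01, 2.65], [-1.57, 4.71], [0.07, 3.14], [-2.87, 2.87]. Speed limits (rad/s): [2.22, 2.22, 2.79, 3.14, 3.14, 3.14].

## Interface

Orientations are given as a 3x3 rotation matrix whose columns are the frame's x, y, z axes.
In Python, from rig import * gives the robot as it stands. The module is installed in compiled form; this text tells all that it offers.
- The arm moves only by the shell command python3 -m creep 'ROWS' [OPENING] [FORCE]. ROWS is JSON, a list that holds one entry, the list of rows, each a list of 6 numbers: the shift along the world's x, y, z normalised to -1 to 1, where 1 is 80 mm, then the turn, a rotation vector about the world's x, y, z normalised to -1 to 1, where 1 is 180 degrees. In form: [[[tx, ty, tz, rx, ry, rz], ...]]. A call has 1 to 10 rows; each row is the pose to reach, as a shift and turn from the pose commanded when the call began, turning the shorter way round; what a row does not reach only later rows make up. A row lasts 1/10 s, in which the tool goes at most 50 mm and 8.59 degrees, less where a joint would pass 70% of its speed; a pose out of reach is approached as far as the arm can. A call with a number of a shift or a turn outside -1 to 1 is refused whole. A call with a gripper value outside its range is refused whole. OPENING is the opening, from 0 (shut) to 1 (fully open), set as the call begins (- or left out, the last holds). The fingers move at their own pace and stop on an object; FORCE is the grip in N (left out, the last holds). Time passes only in rows, so rows that repeat a pose let the fingers close. It gives the time, the measured TCP pose, the force, the opening and the grip force at its end, in the units of the state.
- state(): the state, without advancing time (a new reading comes with each control period).
- snapshot(name): name is "scene" or "top" or "wrist"; returns the picture (384x512x3 uint8, blue, green, red); there is no depth.
- camera_params(name): a dict with "vfov" (degrees; the focal length in pixels is half the picture's height over the tangent of half this angle, whatever the lens; pixels are square), "cx", "cy" (the principal point, pixels), "R" (3x3) and "t" (3): a world point X has camera coordinates R X + t; the wrist camera has in their place "tool_from_camera" (4x4, takes a point from camera to tool coordinates, whose origin is the TCP and whose axes are the flange's). Camera axes: x right, y down, z forward; pixel columns grow to the right and rows downward; lengths in m; the calibration is good to about 2 mm. A picture is of the moment at which its call begins: read the wrist's pose just before it. camera_params takes no time and is no camera call.
- finish_job(): hands the job in; it is judged then, once.
The state is a dict: "t": time; "joints": joint angles; "joint_vel": joint speeds; "joint_torque": joint torques, N m; "ee_pos": TCP position; "orientation": TCP orientation; "force": force on the tool from outside, world axes, zero at the start; "ft_torque": the same for the moment, N m; "opening": finger opening in m; "grasp_force": force on a finger pad.
Only numpy, scipy, OpenCV 4.12 (cv2) and the standard library are available. Lean on these libraries where they do the work, as an engineer would, in place of code of your own. Each camera call takes 0.05 s, during which the arm holds its last target. There are 200 camera calls.

## Task

Pack away the mill kit: carry the covered scoop with its loose lid pinched shut against the handle, stand it down right beside the blue tote, slide the lid forward off its rim, and tip all the mill balls out of the scoop into the blue tote. Stand the scoop back on the bench with its lid shut again. Turn the white tote end for end, so that its orange end lies over the blue tote's plain end, and stack it on the blue tote's lugs, then set every mill jar down gently inside the white tote; leave everything else on the bench alone.

Things in the scene. Friction and masses are not known exactly. Their poses are not given: they have to be found in the camera images.
- tote_low: blue plastic stack-nest tote on the bench, 202 x 162 mm over the rim (long side along its x), 80 mm high, 0.7 kg, its +x end orange. Origin: centre of its underside; z up. Floor 180 x 140 mm outside, 4 mm thick; walls lean outward to a rim band 5 mm thick, 22 mm high (192 x 152 mm inside). Orange over orange another such tote nests in it; turned 180 degrees it stands on the lugs
- tote_low_lugs (a point): centre point of the blue tote at the height of its four lugs: flat ledges 70 mm above the underside, 10 mm below the rim, 18 mm long, 16 mm deep, centred at tote x = +71 and -53 mm on both long walls, 120 mm clear between opposite ones. A tote turned 180 degrees rests with its floor on them, its origin at this point, with 6 mm play all round inside the rim
- tote_up: the same tote in white plastic, +x end orange, empty, 0.24 kg, at first on the bench the same way round as the blue one (within some 30 degrees); same origin, axes and sizes. Can be carried by pinching the rim band at the middle of an end (98 mm from the origin) or of a long side (78 mm): band 5 mm thick, 58 to 80 mm above the underside, the wall below it leaning inward
- tote_up_mark (a point): middle of the rim top at the white tote's orange end: 98 mm along its x, 80 mm up
- tote_up_floor (a point): centre of the white tote's inner floor, 4 mm above its origin. Under each lug a wall bulge 24 mm long reaches in to 48 mm from the centre line, so four jars fit freely when standing at tote (x, y) = (-60, 0), (-3, 31), (-3, -31) and (53, 0) mm
- scoop: covered aluminium charging scoop, 0.26 kg, with six mill balls in it. Origin: on its underside, on the centre line; z up, x towards the spout. 60 mm wide, rim 60 mm high, walls 3 mm; floor flat and sides full height from x = -60 to 20 mm, then the floor slopes up at 47 degrees to the spout lip at x = 75, z = 60 mm. The balls roll out when it is tipped forward by 70 degrees or more
- scoop_handle (a point): middle of the scoop's handle: an upright black plate behind its back wall, at scoop x = -68 to -60 mm, 24 mm wide, top 105 mm above the underside; this point lies at x = -64, z = 85 mm
- lid: loose flat steel lid lying on the scoop's rim, 136 x 71 mm, 3 mm thick, 0.1 kg. Origin: on its plate's underside; axes as the scoop's; shut, it lies 60 mm straight above the scoop's origin. Plate x = -60 to 76 mm. Side skirts, 6 mm deep, hang outside the scoop's walls with 3 mm play each side: it can only slide forward (+x), over the spout. On the bench it lies on the skirts
- lid_tab (a point): middle of the lid's red upright thumb tab, 24 mm above the lid's origin at lid x = -56 mm; the tab spans x = -60 to -52 mm, 40 mm across (y), and ends 45 mm above the origin. Shut, it stands against the front of the black handle: together 16 mm thick, to be pinched as one along x. Alone it can be pinched across its 40 mm width
- ball1_center (a point): centre of a white ceramic mill ball, diameter 26 mm, 30 g, at first in the scoop
- ball2_center (a point): centre of a white ceramic mill ball, diameter 26 mm, 30 g, at first in the scoop
- ball3_center (a point): centre of a white ceramic mill ball, diameter 26 mm, 30 g, at first in the scoop
- ball4_center (a point): centre of a white ceramic mill ball, diameter 26 mm, 30 g, at first in the scoop
- ball5_center (a point): centre of a white ceramic mill ball, diameter 26 mm, 30 g, at first in the scoop
- ball6_center (a point): centre of a white ceramic mill ball, diameter 26 mm, 30 g, at first in the scoop
- jar1: small closed porcelain mill jar, white with a blue band, 50 mm across and 44 mm high, with a fixed blue knob on top 22 mm across and 24 mm high (68 mm in all), 0.16 kg; origin: centre of its underside, z up. May be absent
- jar2: small closed porcelain mill jar, white with a blue band, 50 mm across and 44 mm high, with a fixed blue knob on top 22 mm across and 24 mm high (68 mm in all), 0.16 kg; origin: centre of its underside, z up. May be absent
- jar3: small closed porcelain mill jar, white with a blue band, 50 mm across and 44 mm high, with a fixed blue knob on top 22 mm across and 24 mm high (68 mm in all), 0.16 kg; origin: centre of its underside, z up. May be absent
- jar4: small closed porcelain mill jar, white with a blue band, 50 mm across and 44 mm high, with a fixed blue knob on top 22 mm across and 24 mm high (68 mm in all), 0.16 kg; origin: centre of its underside, z up. May be absent
- cup: white ceramic mug, 72 mm across, 85 mm high; to be left alone; origin: centre of its underside
- bottle: white bottle with a blue cap, 56 mm across, 150 mm high; to be left alone; origin: centre of its underside
- brush: brush 190 mm long lying on the bench; to be left alone; origin: centre of its underside
- pot: white jar with a green cap, 72 mm across, 70 mm high; to be left alone; origin: centre of its underside

How it is judged:
By the outcome, as a careful person would: the job done as asked, in the order asked, and still so for the second after the job is handed in, with the robot touching nothing.
Of jar1, jar2, jar3, jar4 only 2 to 4 are there at a start; the rules pass over those that are not, and their reading is None.
At some moment in a run one of jar1, jar2, jar3, jar4 may be knocked a few centimetres aside while the robot is not near it.
It also fails if it takes over 210 s, if anything falls off the work surface, if the arm or the gripper's body presses on something with over 40 N, if the wrist force passes 120 N, or if a joint passes its speed limit or range.

## Working session

There is one attempt and no reset: what is moved stays moved. The work goes in short steps, Python scripts to look and compute and a shell command to move; the robot and the scene stay as the last step left them, time stands still between calls to the robot, and variables do not carry over. Pictures are saved under pics/ and viewed, at most 14 in all, crops included, and the job is handed in when it is done.

```bash
mkdir -p pics; cat > h.py <<'E'
from rig import *
import numpy as np, cv2
def snap(cam,name):
    im=snapshot(cam); cv2.imwrite(f'pics/{name}.png',im); return im
def K(c): 
    f=192/np.tan(np.radians(c['vfov'])/2); return f,c['cx'],c['cy']
def cam(name,st=None):
    c=camera_params(name)
    if 'R' in c: return c,np.array(c['R']),np.array(c['t'])
    st=st or state(); T=np.eye(4);T[:3,:3]=st['orientation'];T[:3,3]=st['ee_pos']
    M=np.linalg.inv(T@np.array(c['tool_from_camera'])); return c,M[:3,:3],M[:3,3]
def px2w(name,uv,z,st=None):
    c,R,t=cam(name,st); f,cx,cy=K(c)
    d=R.T@np.array([(uv[0]-cx)/f,(uv[1]-cy)/f,1]); o=-R.T@t
    return o+d*(z-o[2])/d[2]
def w2px(name,X,st=None):
    c,R,t=cam(name,st); f,cx,cy=K(c); p=R@np.array(X)+t
    return np.array([cx+f*p[0]/p[2],cy+f*p[1]/p[2]])
E
python3 - <<'E'
from h import *
np.set_printoptions(precision=3,suppress=True)
s=state(); print(s)
for n in('scene','top','wrist'):
    print(n,{k:(np.array(v).round(3).tolist()) for k,v in camera_params(n).items()})
a=snap('top','top0');b=snap('scene','scene0')
E
```

```text
{'t': 0.0, 'joints': array([-1.305,  0.351,  1.652,  0.   ,  1.139, -0.085]), 'joint_vel': array([ 0.   , -0.001,  0.   , -0.001, -0.002, -0.   ]), 'joint_torque': array([  0.001, -50.61 , -29.14 ,   0.   ,   0.005,  -0.   ]), 'ee_pos': array([ 0.189, -0.516,  0.245]), 'orientation': array([[ 0.939,  0.344, -0.   ],
       [ 0.344, -0.939,  0.001],
       [ 0.   , -0.001, -1.   ]]), 'force': array([0.744, 0.193, 0.141]), 'ft_torque': array([0.021, 0.004, 0.025]), 'grasp_force': 0.0, 'opening': 0.08569684027176797}
scene {'vfov': 57.295, 'cx': 250.433, 'cy': 192.689, 'R': [[-0.234, 0.972, 0.002], [0.571, 0.139, -0.809], [-0.787, -0.188, -0.588]], 't': [0.112, -0.275, 1.573]}
top {'vfov': 43.646, 'cx': 254.462, 'cy': 200.431, 'R': [[0.026, -1.0, -0.014], [-0.997, -0.025, -0.072], [0.072, 0.015, -0.997]], 't': [0.006, 0.593, 1.582]}
wrist {'vfov': 65.968, 'cx': 255.532, 'cy': 193.518, 'tool_from_camera': [[0.0, -0.957, -0.289, 0.074], [1.0, -0.0, 0.001, -0.0], [-0.001, -0.289, 0.957, -0.128], [0.0, 0.0, 0.0, 1.0]]}
```

View pics/top0.png

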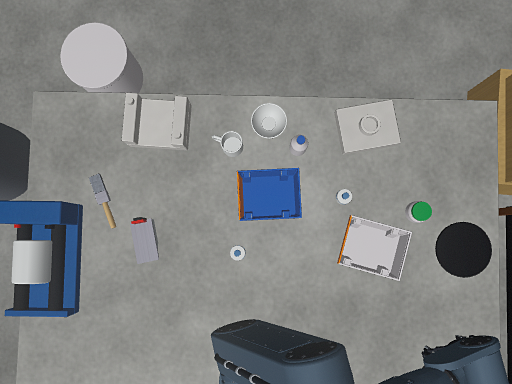

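View pics/scene0.png

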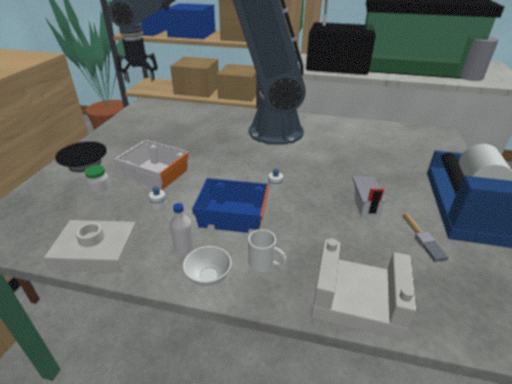

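Top view: blue tote centred at about (270,194) with its orange end on the left, white tote about (374,247) with its orange end on the left. The scoop lies at (145,240), handle and red tab up at (139,219), spout towards the robot. Jars at (345,197) and (238,254). The scene view agrees.

```bash
python3 - <<'E'
from h import *
np.set_printoptions(precision=3,suppress=True)
im=cv2.imread('pics/top0.png')
hsv=cv2.cvtColor(im,cv2.COLOR_BGR2HSV)
for n,uv,z in [('bl',(239,170),.08),('tl?',(299,168),.08),('br',(301,219),.08),('bl2',(240,221),.08),
 ('w a',(351,217),.08),('w b',(410,233),.08),('w c',(400,279),.08),('w d',(339,264),.08),
 ('jar1',(345,196),.068),('jar2',(237.5,253.5),.068),('sc tl',(132,220),.063),('sc tr',(153,219),.063),('sc br',(158,261),.063),('sc bl',(138,263),.063),
 ('cup',(232,141),.085),('bottle',(300,140),.15),('pot',(421,211),.07),('brush1',(95,175),.01),('brush2',(113,226),.01)]:
    print(n,px2w('top',uv,z)[:2])
c=cv2.resize(im[150:290,90:430],None,fx=2.35,fy=2.35,interpolation=cv2.INTER_CUBIC)
cv2.imwrite('pics/c1.png',c)
E
```

```text
bl [0.686 0.073]
tl? [ 0.697 -0.121]
br [ 0.532 -0.131]
bl2 [0.521 0.065]
w a [ 0.543 -0.291]
w b [ 0.496 -0.479]
w c [ 0.35  -0.448]
w d [ 0.392 -0.254]
jar1 [ 0.611 -0.273]
jar2 [0.416 0.07 ]
sc tl [0.516 0.418]
sc tr [0.521 0.349]
sc br [0.385 0.327]
sc bl [0.377 0.392]
cup [0.779 0.098]
bottle [ 0.774 -0.117]
pot [ 0.568 -0.517]
brush1 [0.667 0.565]
brush2 [0.495 0.495]
```

View pics/c1.png

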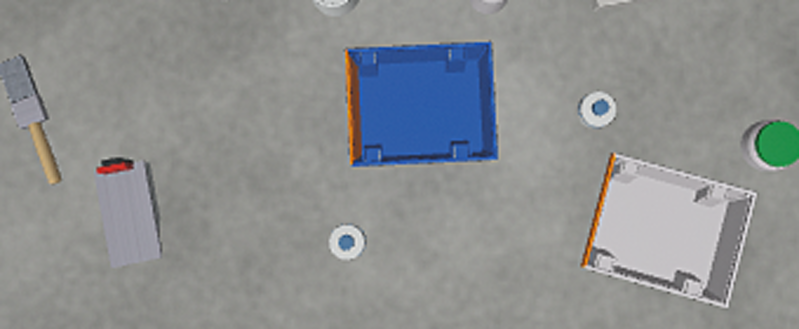

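```bash

python3 -m creep '[[[0.1,0.47,0,0,0,0.02],[0.347,0.9375,0,0,0,0.037]]]' 1 60 | head -c 700
for i in 1 2 3 4 5 6 7 8 9 10; do python3 -m creep '[[[0.173,0.47,0,0,0,0.018],[0.347,0.9375,0,0,0,0.037]]]' >/dev/null; done
python3 -m creep '[[[0.173,0.47,0,0,0,0.018],[0.347,0.9375,0,0,0,0.037],[0.347,0.9375,0,0,0,0.037],[0.347,0.9375,0,0,0,0.037]]]'
python3 - <<'E'
from h import *
np.set_printoptions(precision=3,suppress=True)
s=state();print(s['t'],s['joints'],s['ee_pos'],s['orientation'])
snap('wrist','w1'); im=snap('top','top1')
c=np.hstack([cv2.imread('pics/w1.png'),im[:, :280]]); cv2.imwrite('pics/w1c.png',c)
E
```

```text
t: 0.3
ee_pos: [0.2161, -0.4406, 0.2446]
orientation: [[0.893, 0.451, -0.001], [0.451, -0.893, 0.001], [0.0, -0.001, -1.0]]
force: [1.0, -0.1, 0.5]
opening: 0.0857
grasp_force: 0.0
t: 2.7
ee_pos: [0.5218, 0.3838, 0.2443]
orientation: [[-0.175, 0.985, -0.001], [0.985, 0.175, -0.001], [-0.001, -0.001, -1.0]]
force: [-1.5, -0.6, 0.5]
opening: 0.0854
grasp_force: 0.0
2.7 [ 0.562  0.531  1.377 -0.     1.234  0.387] [0.522 0.384 0.244] [[-0.175  0.985 -0.001]
 [ 0.985  0.175 -0.001]
 [-0.001 -0.001 -1.   ]]
```

View pics/w1c.png

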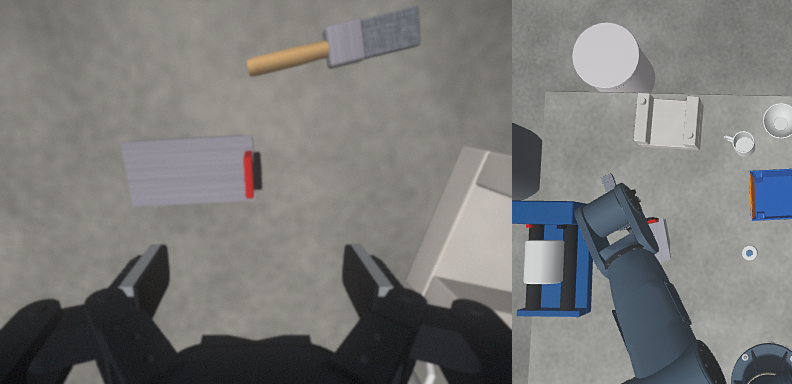

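Wrist view: lid plate corners about (123,143), (251,136), (255,203), (131,206). Red tab top at (249,175), black handle beside it at (258,170).

```bash
python3 - <<'E'
from h import *
np.set_printoptions(precision=4,suppress=True)
for n,uv,z in [('A',(123,143),.063),('B',(251,136),.063),('C',(255,203),.063),('D',(131,206),.063),('tabL',(249,151),.105),('tabR',(250,197),.105),('hL',(258,152),.105),('hR',(259,189),.105)]:
    print(n,px2w('wrist',uv,z)[:2])
print(w2px('wrist',[.522,.384,.105]))
im=cv2.imread('pics/top1.png');print(im.shape)
cv2.imwrite('pics/c2.png',im[150:384,180:512])
E
```

```text
A [0.3799 0.3932]
B [0.5102 0.4234]
C [0.5269 0.352 ]
D [0.3918 0.3246]
tabL [0.5106 0.4142]
tabR [0.5188 0.3711]
hL [0.5188 0.4147]
hR [0.5258 0.3804]
[255.6423 184.7034]
(384, 512, 3)
```

```bash

python3 -m creep '[[[-0.02,0.03,-0.4,0,0,0.005],[-0.044,0.05,-0.8,0,0,0.011],[-0.044,0.05,-1,0,0,0.011]]]' 1 100 >/dev/null
python3 -m creep '[[[0,0,-0.3,0,0,0],[0,0,-0.6,0,0,0],[0,0,-0.9,0,0,0],[0,0,-0.99,0,0,0],[0,0,-0.99,0,0,0],[0,0,-0.99,0,0,0]]]' 
python3 -m creep '[[[0,0,0,0,0,0],[0,0,0,0,0,0],[0,0,0,0,0,0],[0,0,0,0,0,0],[0,0,0,0,0,0],[0,0,0,0,0,0],[0,0,0,0,0,0],[0,0,0,0,0,0],[0,0,0,0,0,0],[0,0,0,0,0,0]]]' 0 100
```

```text
t: 3.7
ee_pos: [0.5192, 0.3875, 0.0875]
orientation: [[-0.207, 0.978, 0.001], [0.978, 0.207, 0.001], [0.001, 0.001, -1.0]]
force: [-0.4, -0.4, 0.4]
opening: 0.085
grasp_force: 0.0
t: 4.7
ee_pos: [0.5189, 0.3876, 0.0865]
orientation: [[-0.208, 0.978, 0.001], [0.978, 0.208, 0.0], [0.0, 0.001, -1.0]]
force: [0.6, -0.8, 6.0]
opening: 0.0146
grasp_force: 98.2
```

```bash

python3 -m creep '[[[0,0,0.1,0,0,0],[0,0,0.3,0,0,0],[0,0,0.55,0,0,0],[0,0,0.8,0,0,0],[0,0,1,0,0,0]]]' 
python3 -m creep '[[[0,-0.1,0.2,0,0,0],[0,-0.3,0.25,0,0,0],[0,-0.6,0.25,0,0,0],[0,-1,0.25,0,0,0]]]' >/dev/null
python3 -m creep '[[[0,-0.3,0,0,0,0],[0,-0.6,0,0,0,-0.015],[0,-0.9,0,0,0,-0.03]]]' >/dev/null
python3 -m creep '[[[0,-0.15,0,0,0,-0.03],[0,-0.3,0,0,0,-0.06],[0,-0.4,0,0,0,-0.09],[0,-0.45,0,0,0,-0.12],[0,-0.5,0,0,0,-0.15],[0,-0.55,0,0,0,-0.18],[0,-0.6,0,0,0,-0.21],[0,-0.65,0,0,0,-0.24],[0,-0.7,0,0,0,-0.27],[0,-0.75,0,0,0,-0.3]]]' 
python3 -m creep '[[[0,-0.1,0,0,0,-0.03],[0,-0.2,0,0,0,-0.06],[0,-0.3,0,0,0,-0.09],[0,-0.4,0,0,0,-0.12],[0,-0.5,0,0,0,-0.15],[0,-0.6,0,0,0,-0.18],[0,-0.7,0,0,0,-0.21],[0,-0.75,0,0,0,-0.24],[-0.05,-0.775,0,0,0,-0.27],[-0.1,-0.775,0,0,0,-0.3]]]' >/dev/null
python3 -m creep '[[[0,0,0,0,0,-0.03],[0,0,0,0,0,-0.06],[0,0,0,0,0,-0.09],[0,0,0,0,0,-0.12],[0,0,0,0,0,-0.145],[0,0,0,0,0,-0.159],[0,0,0,0,0,-0.159],[0,0,0,0,0,-0.159],[0,0,0,0,0,-0.159]]]' 
python3 - <<'E'
from h import *
np.set_printoptions(precision=3,suppress=True)
s=state();print(s['joints'],s['opening'])
a=snap('scene','s2');b=snap('top','t2')
cv2.imwrite('pics/c3.png',np.hstack([a[100:300,100:500],b[130:330,100:500]]))
E
```

```text
t: 5.2
ee_pos: [0.5187, 0.3876, 0.168]
orientation: [[-0.208, 0.978, 0.001], [0.978, 0.208, 0.001], [0.0, 0.001, -1.0]]
force: [0.4, -0.3, -5.2]
opening: 0.0142
grasp_force: 98.0
t: 6.9
ee_pos: [0.5178, 0.1741, 0.1856]
orientation: [[0.739, 0.674, -0.001], [0.674, -0.739, -0.001], [-0.001, -0.0, -1.0]]
force: [0.1, 0.3, -6.0]
opening: 0.0146
grasp_force: 98.0
t: 8.8
ee_pos: [0.5103, 0.1131, 0.1859]
orientation: [[0.766, -0.642, -0.001], [-0.642, -0.766, -0.0], [-0.0, 0.0, -1.0]]
force: [0.8, -0.3, -5.2]
opening: 0.014
grasp_force: 98.0
[ 0.129  0.374  1.781 -0.     0.987  2.398] 0.01397210988685784
```

View pics/c3.png

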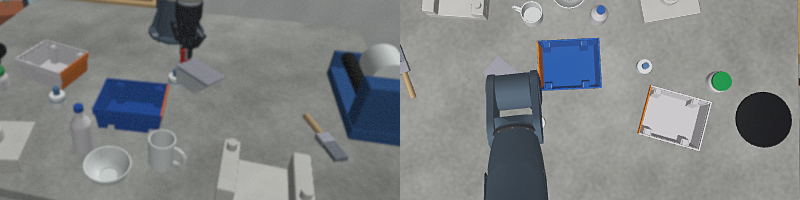

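The scoop hangs level and shut beside the blue tote's orange end, facing away from it. Next I set it down.

```bash

python3 -m creep '[[[0,0,-0.3,0,0,0],[0,0,-0.6,0,0,0],[0,0,-0.85,0,0,0],[0,0,-1,0,0,0],[0,0,-1,0,0,0]]]' >/dev/null
python3 -m creep '[[[0,0,-0.06,0,0,0],[0,0,-0.11,0,0,0],[0,0,-0.15,0,0,0],[0,0,-0.19,0,0,0],[0,0,-0.21,0,0,0],[0,0,-0.23,0,0,0],[0,0,-0.23,0,0,0],[0,0,-0.23,0,0,0]]]'
```

```text
t: 10.2
ee_pos: [0.5107, 0.1135, 0.0877]
orientation: [[0.766, -0.643, 0.0], [-0.643, -0.766, -0.0], [0.0, -0.0, -1.0]]
force: [-1.2, 0.4, -4.8]
opening: 0.0148
grasp_force: 98.2
```

```bash

python3 -m creep '[[[0,0,-0.01,0,0,0],[0,0,-0.02,0,0,0],[0,0,-0.02,0,0,0],[0,0,-0.02,0,0,0]]]'
python3 -m creep '[[[0,0,0,0,0,0],[0,0,0,0,0,0],[0,0,0,0,0,0],[0,0,0,0,0,0],[0,0,0,0,0,0]]]' 0.45
python3 -m creep '[[[0,0,0.3,0,0,0],[0,0,0.7,0,0,0],[0,0,1,0,0,0]]]' >/dev/null
python3 -m creep '[[[0,0,0.3,0,0,0],[-0.1,-0.15,0.7,0,0,0],[-0.5,-0.6,1,0,0,0],[-0.5,-0.6,1,0,0,0]]]' 1
python3 - <<'E'
from h import *
a=snap('wrist','w3');
E
```

```text
t: 10.6
ee_pos: [0.5107, 0.1133, 0.0866]
orientation: [[0.766, -0.643, 0.0], [-0.643, -0.766, -0.0], [0.0, 0.0, -1.0]]
force: [-4.3, -4.3, 4.8]
opening: 0.0146
grasp_force: 100.5
t: 11.1
ee_pos: [0.5107, 0.1136, 0.0861]
orientation: [[0.766, -0.643, 0.0], [-0.643, -0.766, 0.0], [0.0, -0.0, -1.0]]
force: [-0.9, -0.1, -0.4]
opening: 0.0388
grasp_force: 0.0
t: 11.8
ee_pos: [0.4695, 0.0638, 0.2486]
orientation: [[0.765, -0.644, 0.003], [-0.644, -0.765, -0.0], [0.003, -0.002, -1.0]]
force: [0.4, 0.0, -0.8]
opening: 0.0853
grasp_force: 0.0
```

View pics/w3.png

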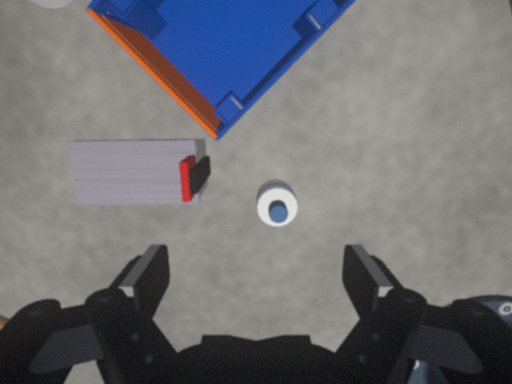

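Wrist view: tab top at (186,178), handle at (202,173). Tote corner is at (218,138), and a jar knob at (278,211) stands behind the handle.

```bash
python3 - <<'E'
from h import *
np.set_printoptions(precision=4,suppress=True)
for n,uv,z in [('A',(68,141),.063),('B',(196,139),.063),('C',(200,203),.063),('D',(77,205),.063),('tab',(184,157),.105),('tab2',(186,200),.105),('jar',(278,211),.068),('jarbody',(277,206),.044),('cornertote',(218,138),.08)]:
    print(n,px2w('wrist',uv,z)[:2])
u=np.array([.643,.766]);print('exp pair',[.5107,.1136])
E
```

```text
A [0.6258 0.1916]
B [0.5407 0.0872]
C [0.4864 0.1325]
D [0.5733 0.2395]
tab [0.534  0.0977]
tab2 [0.5027 0.1253]
jar [0.4246 0.0709]
jarbody [0.4223 0.072 ]
cornertote [0.5266 0.0661]
exp pair [0.5107, 0.1136]
```

```bash

python3 -m creep '[[[0.2,0.2,0,0,0,0.045],[0.4,0.4,0,0,0,0.09],[0.57,0.64,0,0,0,0.135],[0.57,0.64,0,0,0,0.18],[0.57,0.64,0,0,0,0.225],[0.57,0.64,0,0,0,0.27],[0.57,0.64,0,0,0,0.315],[0.57,0.64,0,0,0,0.36],[0.57,0.64,0,0,0,0.405],[0.57,0.64,0,0,0,0.45]]]' 0.72 60 >/dev/null
python3 -m creep '[[[0,0,-0.4,0,0,0.03],[0,0,-0.8,0,0,0.053],[0,0,-1,0,0,0.053],[0,0,-1,0,0,0.053]]]'
python3 -m creep '[[[0,0,-0.3,0,0,0],[0,0,-0.6,0,0,0],[0,0,-0.9,0,0,0],[0,0,-1,0,0,0],[0,0,-1,0,0,0],[0,0,-1,0,0,0]]]'
python3 - <<'E'
from h import *
s=state();print(s['joints'])
a=snap('scene','s4')
p=w2px('scene',[.52,.12,.08]).astype(int);print(p)
c=a[p[1]-60:p[1]+60,p[0]-80:p[0]+80];cv2.imwrite('pics/s4c.png',cv2.resize(c,None,fx=3,fy=3,interpolation=cv2.INTER_CUBIC))
E
```

```text
t: 13.25
ee_pos: [0.5151, 0.117, 0.1633]
orientation: [[0.636, 0.772, -0.005], [0.772, -0.636, -0.001], [-0.004, -0.003, -1.0]]
force: [-0.2, 0.4, 0.4]
opening: 0.0615
grasp_force: 0.0
t: 13.85
ee_pos: [0.517, 0.1169, 0.0872]
orientation: [[0.636, 0.772, 0.001], [0.772, -0.636, 0.0], [0.001, 0.001, -1.0]]
force: [0.2, 0.3, 0.2]
opening: 0.0616
grasp_force: 0.0
[1.34577418e-01 5.35217202e-01 1.82601143e+00 5.87395358e-05
 7.78917420e-01 8.23670945e-01]
[284 184]
```

View pics/s4c.png

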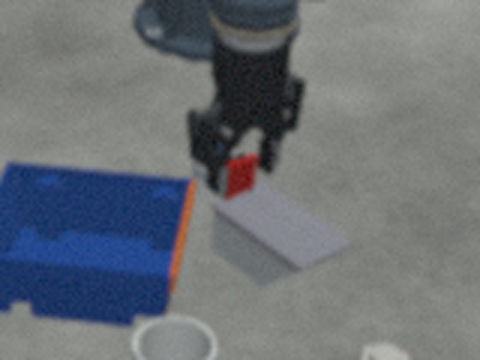

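The fingers straddle the red tab, so I close and slide.

```bash

python3 -m creep '[[[0,0,0,0,0,0],[0,0,0,0,0,0],[0,0,0,0,0,0],[0,0,0,0,0,0],[0,0,0,0,0,0],[0,0,0,0,0,0],[0,0,0,0,0,0]]]' 0 50
python3 -m creep '[[[0.06,0.073,0,0,0,0],[0.13,0.156,0,0,0,0],[0.2,0.24,0,0,0,0],[0.27,0.326,0,0,0,0],[0.35,0.42,0,0,0,0],[0.42,0.51,0,0,0,0],[0.5,0.606,0,0,0,0]]]'
```

```text
t: 14.6
ee_pos: [0.5168, 0.1168, 0.0872]
orientation: [[0.636, 0.772, 0.002], [0.772, -0.636, 0.0], [0.001, 0.001, -1.0]]
force: [-1.2, 0.1, 8.3]
opening: 0.0394
grasp_force: 49.5
t: 15.3
ee_pos: [0.5572, 0.1653, 0.088]
orientation: [[0.636, 0.772, 0.003], [0.772, -0.636, 0.0], [0.002, 0.002, -1.0]]
force: [-0.4, -0.9, 0.0]
opening: 0.0394
grasp_force: 57.7
```

```bash

python3 -m creep '[[[0.1,0.12,0,0,0,0],[0.2,0.24,0,0,0,0],[0.3,0.364,0,0,0,0],[0.4,0.485,0,0,0,0],[0.5,0.606,0,0,0,0],[0.6,0.727,0,0,0,0],[0.7,0.85,0,0,0,0],[0.8,0.97,0,0,0,0],[0.8,0.97,0,0,0,0]]]'
python3 - <<'E'
from h import *
a=snap('scene','s5');b=snap('wrist','w5')
p=w2px('scene',[.6,.2,.08]).astype(int)
c=a[p[1]-60:p[1]+60,p[0]-80:p[0]+80];c=cv2.resize(c,(512,384))
cv2.imwrite('pics/s5c.png',cv2.resize(np.hstack([c,b]),(800,300)))
E
```

```text
t: 16.2
ee_pos: [0.6207, 0.2441, 0.0855]
orientation: [[0.635, 0.772, -0.0], [0.772, -0.635, 0.0], [0.0, -0.0, -1.0]]
force: [-1.0, 0.8, -0.6]
opening: 0.0388
grasp_force: 57.6
```

View pics/s5c.png

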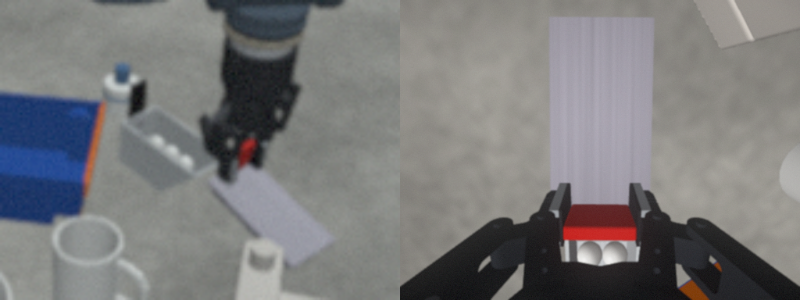

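The lid is clear of the spout and hangs level. All the balls are still in the scoop. I lower the lid to the bench.

```bash

python3 -m creep '[[[0,0,-0.2,0,0,0],[0,0,-0.4,0,0,0],[0,0,-0.55,0,0,0],[0,0,-0.62,0,0,0],[0,0,-0.64,0,0,0],[0,0,-0.655,0,0,0],[0,0,-0.665,0,0,0],[0,0,-0.665,0,0,0]]]'
python3 -m creep '[[[0,0,0,0,0,0],[0,0,0,0,0,0],[0,0,0,0,0,0],[0,0,0,0,0,0]]]' 0.75
python3 -m creep '[[[0,0,0.3,0,0,0],[0,0,0.7,0,0,0],[0,0,1,0,0,0]]]' >/dev/null
python3 -m creep '[[[0,0,0.5,0,0,0],[-0.25,-0.3,1,0,0,0],[-0.5,-0.6,1,0,0,0],[-0.8,-1,1,0,0,0]]]' 1 >/dev/null
python3 -m creep '[[[-0.3,-0.3,0,0,0,0],[-0.6,-0.6,0.3,0,0,0],[-0.9,-1,0.3,0,0,0],[-0.9,-1,0.3,0,0,0],[-0.9,-1,0.3,0,0,0]]]'
python3 - <<'E'
from h import *
b=snap('wrist','w6');snap('top','t6')
E
```

```text
t: 17.1
ee_pos: [0.6201, 0.2425, 0.0325]
orientation: [[0.636, 0.772, -0.0], [0.772, -0.636, -0.0], [-0.0, -0.0, -1.0]]
force: [-3.1, -2.5, 4.6]
opening: 0.0392
grasp_force: 56.0
t: 17.5
ee_pos: [0.6202, 0.2428, 0.0327]
orientation: [[0.636, 0.772, -0.0], [0.772, -0.636, -0.0], [-0.0, -0.0, -1.0]]
force: [-0.3, 0.7, -0.1]
opening: 0.0638
grasp_force: 0.0
t: 18.7
ee_pos: [0.4843, 0.0825, 0.2173]
orientation: [[0.637, 0.771, 0.001], [0.771, -0.637, 0.0], [0.001, 0.001, -1.0]]
force: [0.5, 0.9, -0.6]
opening: 0.0854
grasp_force: 0.0
```

View pics/w6.png

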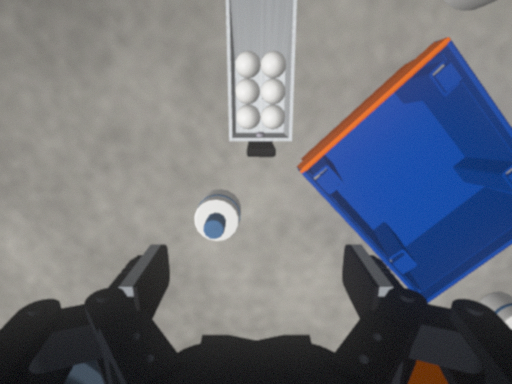

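Wrist view: six balls in the scoop at (237-284, 55-128). Handle top is at about (261,147), and the back rim corners are (230,139) and (292,139). The jar knob is at (214,226).

```bash
python3 - <<'E'
from h import *
np.set_printoptions(precision=4,suppress=True)
for n,uv,z in [('BL',(230,139),.06),('BR',(292,139),.06),('FL',(226,5),.06),('FR',(297,5),.06),('h',(261,143),.105),('hb',(261,157),.09),('jar',(214,226),.068),('tc',(300,170),.08),('tc2',(450,41),.08),('tc3',(432,299),.08)]:
    print(n,px2w('wrist',uv,z)[:2])
E
```

```text
BL [0.4929 0.1312]
BR [0.5386 0.0935]
FL [0.5637 0.218 ]
FR [0.61   0.1799]
h [0.5162 0.1143]
hb [0.5076 0.1033]
jar [0.4244 0.0758]
tc [0.5267 0.0698]
tc2 [0.6849 0.0778]
tc3 [ 0.5505 -0.1288]
```

```bash

python3 -m creep '[[[0,0,0,0.032,-0.0265,0],[0,0,-0.2,0.064,-0.053,0],[0,0,-0.4,0.096,-0.08,0],[0,0,-0.6,0.1285,-0.1062,0],[0.05,-0.03,-0.8,0.1285,-0.1062,0],[0.05,-0.03,-0.8,0.1285,-0.1062,0]]]' 0.6 80
python3 -m creep '[[[0.08,0.1,-0.216,0,0,0],[0.16,0.2,-0.43,0,0,0],[0.24,0.29,-0.65,0,0,0],[0.32,0.388,-0.863,0,0,0],[0.32,0.388,-0.863,0,0,0],[0.32,0.388,-0.863,0,0,0]]]'
python3 - <<'E'
from h import *
s=state();print(s['joints'])
a=snap('scene','s7');b=snap('wrist','w7')
p=w2px('scene',[.53,.13,.08]).astype(int)
c=a[p[1]-60:p[1]+60,p[0]-80:p[0]+80];c=cv2.resize(c,(512,384))
cv2.imwrite('pics/s7c.png',cv2.resize(np.hstack([c,b]),(800,300)))
E
```

```text
t: 19.4
ee_pos: [0.4873, 0.0803, 0.1504]
orientation: [[0.553, 0.771, 0.315], [0.668, -0.637, 0.386], [0.498, -0.003, -0.867]]
force: [0.3, 0.2, -0.5]
opening: 0.0514
grasp_force: 0.0
t: 20.0
ee_pos: [0.5141, 0.1121, 0.0845]
orientation: [[0.55, 0.773, 0.318], [0.669, -0.635, 0.386], [0.5, 0.0, -0.866]]
force: [0.4, 0.7, 0.6]
opening: 0.0513
grasp_force: 0.0
[-0.0721397   0.4829305   2.07863506  1.05214674  0.48918053 -0.31203152]
```

View pics/s7c.png

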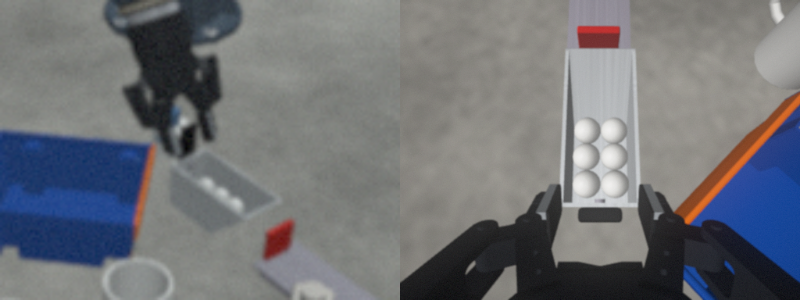

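```bash

python3 -m creep '[[[0,0,0,0,0,0],[0,0,0,0,0,0],[0,0,0,0,0,0],[0,0,0,0,0,0],[0,0,0,0,0,0],[0,0,0,0,0,0],[0,0,0,0,0,0]]]' 0 110
python3 -m creep '[[[0,0,0.1,0,0,0],[0,0,0.3,0,0,0],[0,0,0.5,0,0,0],[0,0,0.75,0,0,0],[0,0,1,0,0,0]]]' 
python3 -m creep '[[[0,0,0.25,-0.015,0.012,0],[0,0,0.5,-0.03,0.025,0],[0,0,0.7,-0.05,0.041,0],[0,0,0.8,-0.07,0.058,0],[0,0,0.8,-0.09,0.074,0],[0,0,0.8,-0.11,0.09,0],[0,0,0.8,-0.1288,0.1058,0],[0,0,0.8,-0.1288,0.1058,0]]]' 
python3 - <<'E'
from h import *
s=state();print(s['joints'])
a=snap('scene','s8');b=snap('wrist','w8')
p=w2px('scene',[.55,.13,.15]).astype(int)
c=a[p[1]-60:p[1]+60,p[0]-80:p[0]+80];c=cv2.resize(c,(512,384))
cv2.imwrite('pics/s8c.png',cv2.resize(np.hstack([c,b]),(800,300)))
E
```

```text
t: 20.8
ee_pos: [0.5139, 0.1112, 0.0848]
orientation: [[0.55, 0.772, 0.319], [0.668, -0.636, 0.386], [0.501, 0.001, -0.866]]
force: [-6.3, -4.2, 10.6]
opening: 0.0221
grasp_force: 107.0
t: 21.3
ee_pos: [0.5131, 0.1112, 0.1642]
orientation: [[0.551, 0.772, 0.317], [0.669, -0.636, 0.385], [0.499, 0.0, -0.867]]
force: [-0.2, 0.0, -4.0]
opening: 0.0221
grasp_force: 108.0
t: 22.1
ee_pos: [0.5139, 0.1119, 0.2275]
orientation: [[0.635, 0.773, -0.0], [0.773, -0.635, -0.002], [-0.002, 0.001, -1.0]]
force: [0.1, 0.5, -4.7]
opening: 0.0223
grasp_force: 108.0
[ 0.12689274  0.32746712  1.73266453 -0.00262076  1.08191977  0.81611143]
```

View pics/s8c.png

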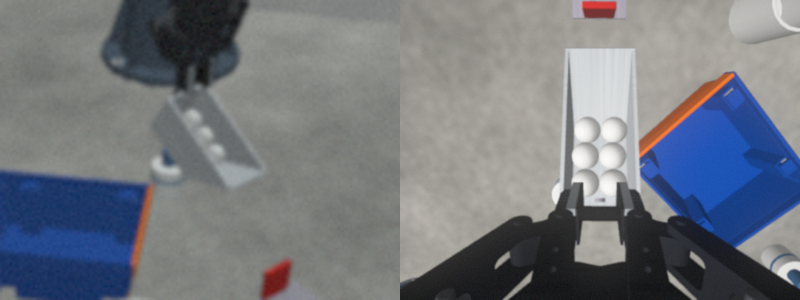

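```bash

python3 -m creep '[[[-0.05,-0.15,0,0,0,-0.025],[-0.12,-0.35,0,0,0,-0.055],[-0.2,-0.55,0,0,0,-0.085],[-0.27,-0.75,0,0,0,-0.115],[-0.34,-0.8875,0,0,0,-0.14]]]' >/dev/null
python3 -m creep '[[[-0.07,-0.2,0,0,0,-0.03],[-0.14,-0.4,0,0,0,-0.06],[-0.2,-0.6,0,0,0,-0.09],[-0.27,-0.8,0,0,0,-0.115],[-0.34,-0.8875,0,0,0,-0.135],[-0.34,-0.8875,0,0,0,-0.14],[-0.34,-0.8875,0,0,0,-0.14]]]'
python3 -m creep '[[[0.07,0,-0.03,0,0.0167,0],[0.14,0,-0.06,0,0.033,0],[0.2,0,-0.09,0,0.05,0],[0.27,0,-0.12,0,0.0667,0],[0.3375,0,-0.15,0,0.0833,0],[0.3375,0,-0.15,0,0.0833,0]]]'
python3 -m creep '[[[0.06,0,0.04,0,0.012,0],[0.12,0,0.07,0,0.024,0],[0.18,0,0.1,0,0.036,0],[0.24,0,0.13,0,0.048,0],[0.3,0,0.16,0,0.06,0],[0.35,0,0.19,0,0.072,0],[0.4125,0,0.2125,0,0.0833,0],[0.4125,0,0.2125,0,0.0833,0],[0.4125,0,0.2125,0,0.0833,0]]]'
python3 -m creep '[[[0.07,0,0.02,0,0.013,0],[0.14,0,0.03,0,0.026,0],[0.21,0,0.05,0,0.039,0],[0.28,0,0.06,0,0.052,0],[0.35,0,0.08,0,0.065,0],[0.45,0,0.1,0,0.0833,0],[0.45,0,0.1,0,0.0833,0],[0.45,0,0.1,0,0.0833,0],[0.45,0,0.1,0,0.0833,0]]]'
python3 -m creep '[[[0.1,0,0,0,0.018,0],[0.2,0,0,0,0.036,0],[0.3,0,-0.01,0,0.054,0],[0.4625,0,-0.02,0,0.0833,0],[0.4625,0,-0.02,0,0.0833,0],[0.4625,0,-0.02,0,0.0833,0],[0.4625,0,-0.02,0,0.0833,0],[0.4625,0,-0.02,0,0.0833,0],[0.4625,0,-0.02,0,0.0833,0],[0.4625,0,-0.02,0,0.0833,0]]]'
python3 - <<'E'
from h import *
s=state();print(s['joints'])
a=snap('scene','s9');b=snap('top','t9')
p=w2px('scene',[.6,0,.1]).astype(int)
c=a[p[1]-60:p[1]+60,p[0]-80:p[0]+80];c=cv2.resize(c,(512,384))
cv2.imwrite('pics/s9c.png',cv2.resize(np.hstack([c,b]),(800,300)))
E
```

```text
t: 23.4
ee_pos: [0.4592, -0.0306, 0.2279]
orientation: [[1.0, 0.002, 0.001], [0.002, -1.0, -0.001], [0.001, 0.001, -1.0]]
force: [0.0, 1.8, -4.1]
opening: 0.0221
grasp_force: 108.2
t: 24.0
ee_pos: [0.4874, -0.0301, 0.215]
orientation: [[0.966, 0.005, -0.259], [0.005, -1.0, -0.001], [-0.259, -0.0, -0.966]]
force: [-0.4, -0.1, -4.2]
opening: 0.0218
grasp_force: 108.2
t: 24.9
ee_pos: [0.5193, -0.0304, 0.2328]
orientation: [[0.867, 0.004, -0.498], [0.003, -1.0, -0.001], [-0.498, -0.0, -0.867]]
force: [0.1, -0.1, -2.6]
opening: 0.0219
grasp_force: 108.7
t: 25.8
ee_pos: [0.5551, -0.0305, 0.2412]
orientation: [[0.709, 0.003, -0.705], [0.003, -1.0, -0.002], [-0.705, -0.001, -0.709]]
force: [0.6, -0.3, -2.2]
opening: 0.0222
grasp_force: 108.7
t: 26.8
ee_pos: [0.5923, -0.0306, 0.2398]
orientation: [[0.501, 0.002, -0.865], [0.002, -1.0, -0.002], [-0.865, -0.001, -0.501]]
force: [0.5, 0.8, -1.8]
opening: 0.0222
grasp_force: 108.8
[-0.09475512  0.97135726  0.8988735  -0.11322142  2.31171837  1.44421859]
```

View pics/s9c.png

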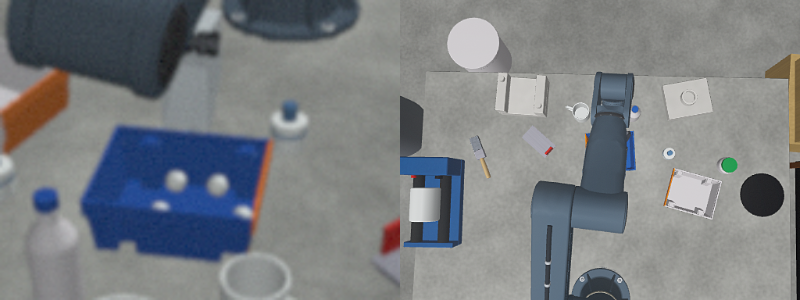

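```bash

python3 -m creep '[[[-0.2,0,0.02,0,-0.04,0],[-0.4,0,0.02,0,-0.08,0],[-0.6,0,0.02,0,-0.12,0],[-0.83,0,0.02,0,-0.1667,0],[-0.83,0,0.02,0,-0.1667,0]]]' >/dev/null
python3 -m creep '[[[-0.2,0,0,0,-0.04,0],[-0.4,0,0,0,-0.08,0],[-0.6,0,0,0,-0.12,0],[-0.83,0,0,0,-0.1667,0],[-0.83,0,0,0,-0.1667,0],[-0.83,0,0,0,-0.1667,0]]]'
python3 - <<'E'
from h import *
b=snap('wrist','w10')
hsv=cv2.cvtColor(b,cv2.COLOR_BGR2HSV)
m=cv2.inRange(hsv,(0,0,190),(180,40,255))
n,l,st,ce=cv2.connectedComponentsWithStats(m)
print([(st[i,4],ce[i].round().tolist(),st[i,2:4].tolist()) for i in range(1,n) if st[i,4]>60])
hh=cv2.HoughCircles(cv2.cvtColor(b,cv2.COLOR_BGR2GRAY),cv2.HOUGH_GRADIENT,1,10,param1=80,param2=14,minRadius=7,maxRadius=20)
print([] if hh is None else hh[0].round().tolist())
E
python3 -m creep '[[[0.07,0.2,0,0,0,0.03],[0.14,0.4,0,0,0,0.06],[0.2,0.6,0,0,0,0.09],[0.27,0.8,0,0,0,0.115],[0.34,0.8875,0,0,0,0.14]]]' >/dev/null
python3 -m creep '[[[0.07,0.2,0,0,0,0.03],[0.14,0.4,0,0,0,0.06],[0.2,0.6,0,0,0,0.09],[0.27,0.8,0,0,0,0.115],[0.34,0.8875,0,0,0,0.14],[0.34,0.8875,0,0,0,0.14],[0.34,0.8875,0,0,0,0.14]]]'
```

```text
t: 28.0
ee_pos: [0.4594, -0.0306, 0.2415]
orientation: [[1.0, 0.002, -0.001], [0.002, -1.0, -0.002], [-0.001, 0.002, -1.0]]
force: [1.0, -0.4, -2.4]
opening: 0.0221
grasp_force: 108.6
[(np.int32(238), [237.0, 7.0], [17, 16]), (np.int32(875), [494.0, 24.0], [32, 45]), (np.int32(299), [273.0, 14.0], [18, 22]), (np.int32(254), [177.0, 31.0], [17, 21]), (np.int32(7538), [256.0, 111.0], [89, 104]), (np.int32(1446), [500.0, 194.0], [33, 80]), (np.int32(803), [168.0, 203.0], [42, 39]), (np.int32(250), [483.0, 229.0], [27, 19]), (np.int32(132), [486.0, 243.0], [50, 14])]
[[168.0, 206.0, 19.0], [174.0, 196.0, 19.0], [490.0, 28.0, 19.0], [482.0, 232.0, 8.0], [182.0, 28.0, 13.0], [276.0, 14.0, 14.0], [488.0, 222.0, 16.0], [240.0, 6.0, 11.0], [458.0, 222.0, 12.0], [202.0, 92.0, 10.0]]
t: 29.25
ee_pos: [0.5145, 0.1114, 0.2404]
orientation: [[0.637, 0.771, 0.0], [0.771, -0.637, -0.001], [-0.001, 0.001, -1.0]]
force: [0.6, -0.3, -2.7]
opening: 0.022
grasp_force: 108.6
```

```bash

python3 -m creep '[[[0,0,0,0.03,-0.025,0],[0,0,0,0.06,-0.049,0],[0,0,0,0.095,-0.078,0],[0,0,-0.2,0.1288,-0.1058,0],[0,0,-0.5,0.1288,-0.1058,0],[0,0,-0.8,0.1288,-0.1058,0],[0,0,-0.95,0.1288,-0.1058,0],[0,0,-0.95,0.1288,-0.1058,0]]]' 
python3 -m creep '[[[0,0,-0.25,0,0,0],[0,0,-0.5,0,0,0],[0,0,-0.75,0,0,0],[0,0,-0.88,0,0,0],[0,0,-0.92,0,0,0],[0,0,-0.95,0,0,0],[0,0,-0.97,0,0,0],[0,0,-0.97,0,0,0],[0,0,-0.97,0,0,0]]]'
```

```text
t: 30.05
ee_pos: [0.5134, 0.111, 0.1633]
orientation: [[0.553, 0.771, 0.316], [0.667, -0.637, 0.386], [0.499, -0.003, -0.867]]
force: [0.8, 0.5, -2.7]
opening: 0.0218
grasp_force: 108.7
t: 30.95
ee_pos: [0.5143, 0.1114, 0.0877]
orientation: [[0.55, 0.772, 0.32], [0.668, -0.636, 0.386], [0.501, 0.001, -0.865]]
force: [-0.4, -0.2, -2.0]
opening: 0.0219
grasp_force: 108.6
```

```bash

python3 -m creep '[[[0,0,-0.01,0,0,0],[0,0,-0.02,0,0,0],[0,0,-0.03,0,0,0],[0,0,-0.035,0,0,0],[0,0,-0.035,0,0,0],[0,0,-0.035,0,0,0]]]'
python3 -m creep '[[[0,0,0,0,0,0],[0,0,0,0,0,0],[0,0,0,0,0,0],[0,0,0,0,0,0]]]' 0.6
python3 -m creep '[[[-0.16,-0.2,0.43,0,0,0],[-0.32,-0.388,0.863,0,0,0],[-0.32,-0.388,0.863,0,0,0]]]' >/dev/null
python3 -m creep '[[[0,0,0.2,-0.032,0.0265,0],[0,0,0.4,-0.064,0.053,0],[0,0,0.6,-0.096,0.079,0],[0,0,0.9,-0.1288,0.1058,0],[0,0,0.9,-0.1288,0.1058,0],[0,0,0.9,-0.1288,0.1058,0],[0,0,0.9,-0.1288,0.1058,0]]]' 1
python3 - <<'E'
from h import *
snap('wrist','w11')
E
```

```text
t: 31.55
ee_pos: [0.514, 0.1114, 0.0848]
orientation: [[0.55, 0.772, 0.319], [0.668, -0.636, 0.386], [0.501, 0.001, -0.865]]
force: [-4.5, -3.6, 5.9]
opening: 0.022
grasp_force: 110.0
t: 31.95
ee_pos: [0.5141, 0.1115, 0.0845]
orientation: [[0.55, 0.772, 0.319], [0.668, -0.636, 0.386], [0.501, 0.001, -0.866]]
force: [-0.3, 0.8, 0.9]
opening: 0.0514
grasp_force: 0.0
t: 32.95
ee_pos: [0.4879, 0.0809, 0.2243]
orientation: [[0.635, 0.773, 0.001], [0.773, -0.635, 0.002], [0.002, -0.001, -1.0]]
force: [-0.1, -0.2, -0.4]
opening: 0.085
grasp_force: 0.0
```

```bash

python3 -m creep '[[[0.4,0.5,0,0,0,0],[0.83,1,0,0,0,0],[0.83,1,0,0,0,0]]]' 0.75 60 >/dev/null
python3 -m creep '[[[0.4,0.5,0,0,0,0],[0.823,1,-0.4,0,0,0],[0.823,1,-0.8,0,0,0],[0.823,1,-1,0,0,0],[0.823,1,-1,0,0,0],[0.823,1,-1,0,0,0]]]'
```

```text
t: 33.9
ee_pos: [0.6207, 0.2394, 0.1466]
orientation: [[0.636, 0.771, 0.002], [0.771, -0.636, 0.0], [0.001, 0.002, -1.0]]
force: [0.9, -0.3, 1.0]
opening: 0.064
grasp_force: 0.0
```

```bash

python3 -m creep '[[[0,0.04,-0.4,0,0,0],[0,0.04,-0.8,0,0,0],[0,0.04,-0.8,0,0,0]]]' 
python3 -m creep '[[[0,0,-0.2,0,0,0],[0,0,-0.4,0,0,0],[0,0,-0.55,0,0,0],[0,0,-0.61,0,0,0],[0,0,-0.61,0,0,0],[0,0,-0.61,0,0,0]]]'
python3 -m creep '[[[0,0,0,0,0,0],[0,0,0,0,0,0],[0,0,0,0,0,0],[0,0,0,0,0,0],[0,0,0,0,0,0],[0,0,0,0,0,0],[0,0,0,0,0,0]]]' 0 55
```

```text
t: 34.2
ee_pos: [0.6192, 0.2424, 0.0799]
orientation: [[0.636, 0.772, -0.002], [0.772, -0.636, -0.001], [-0.003, -0.001, -1.0]]
force: [0.4, 0.1, -0.8]
opening: 0.0637
grasp_force: 0.0
t: 34.8
ee_pos: [0.6209, 0.2437, 0.0331]
orientation: [[0.635, 0.772, 0.002], [0.772, -0.635, -0.0], [0.001, 0.002, -1.0]]
force: [0.6, -0.2, -1.9]
opening: 0.0643
grasp_force: 0.0
t: 35.5
ee_pos: [0.6209, 0.2437, 0.0335]
orientation: [[0.636, 0.772, 0.002], [0.772, -0.636, -0.0], [0.001, 0.002, -1.0]]
force: [-1.8, -0.7, 5.7]
opening: 0.0386
grasp_force: 54.8
```

```bash

python3 -m creep '[[[0,0,0.15,0,0,0],[0,0,0.35,0,0,0],[0.01,-0.007,0.55,0,0,0],[0.016,-0.014,0.7,0,0,0],[0.016,-0.014,0.71,0,0,0],[0.016,-0.014,0.71,0,0,0],[0.016,-0.014,0.71,0,0,0]]]'
python3 - <<'E'
from h import *
a=snap('scene','s12');b=snap('wrist','w12')
p=w2px('scene',[.6,.2,.08]).astype(int)
c=a[p[1]-50:p[1]+50,p[0]-68:p[0]+68];c=cv2.resize(c,(512,384),interpolation=cv2.INTER_CUBIC)
cv2.imwrite('pics/s12c.png',cv2.resize(np.hstack([c,b]),(800,300)))
E
```

```text
t: 36.2
ee_pos: [0.6215, 0.2424, 0.0888]
orientation: [[0.636, 0.772, 0.001], [0.772, -0.636, -0.001], [-0.0, 0.001, -1.0]]
force: [-1.0, -0.2, -1.8]
opening: 0.0384
grasp_force: 55.4
```

View pics/s12c.png

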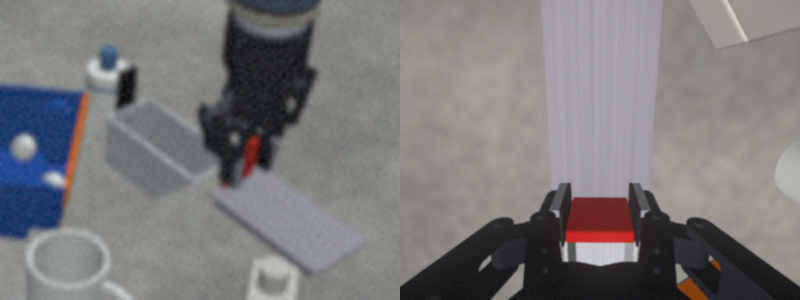

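The wrist view shows the lid's front edge running off the top and widening, so the lid is nose-up in the grip. I measure the tilt.

```bash
python3 - <<'E'
from h import *
from scipy.optimize import least_squares
c=camera_params('wrist');M=np.linalg.inv(np.array(c['tool_from_camera']));f,cx,cy=K(c)
def proj(P): 
    p=P@M[:3,:3].T+M[:3,3]; return np.c_[cx+f*p[:,0]/p[:,2],cy+f*p[:,1]/p[:,2]]
def edges(name):
    g=cv2.imread(name); lab=g.astype(float)
    out=[]
    sat=g[:,:,0].astype(float)-g[:,:,1]  # lid is purplish vs gray floor
    sat=cv2.GaussianBlur(sat,(7,7),0)
    for y in range(4,220,6):
        r=sat[y]; on=np.where(r[150:360]>6)[0]+150
        if len(on)>80: out.append((y,on[0],on[-1]))
    return np.array(out)
# lid plate in tool frame: tool x=u fwd, y=lateral, z=down; grasp pivot at tab centre
def res(p,E):
    a,h,y0,yaw=p   # tilt nose-up a, plate top depth h below TCP
    s=np.linspace(0.01,.3,60); r=[]
    cols=[]
    for sg in(-1,1):
        X=s*np.cos(a);Z=h-s*np.sin(a)
        P=np.c_[X,y0+sg*.0355+yaw*s,Z]; q=proj(P); o=np.argsort(q[:,1])
        cols.append(np.interp(E[:,0],q[o,1],q[o,0]))
    return np.r_[min(cols,key=np.mean)-E[:,1],max(cols,key=np.mean)-E[:,2]]
for n in('w5','w12'):
    E=edges(f'pics/{n}.png'); print(n,len(E),E[[0,-1]].tolist() if len(E) else '')
    if len(E)>4:
        r=least_squares(res,[0,.025,0,0],args=(E,),loss='soft_l1'); print(r.x,np.degrees(r.x[0]),r.cost)
E
```

```text
w5 32 [[28, 192, 324], [214, 193, 319]]
[-0.22205421  0.02401778  0.00037096  0.00808179] -12.722768921670516 2.7383549900359068
w12 36 [[4, 181, 334], [214, 193, 319]]
[-0.00063867  0.02797234  0.00022108  0.00852777] -0.03659310689320356 3.5096053542106063
```

```bash

python3 -m creep '[[[0,0,0.034,0,0,0],[-0.1,-0.122,0.034,0,0,0],[-0.2,-0.243,0.034,0,0,0],[-0.25,-0.303,0.034,0,0,0],[-0.3,-0.364,0.034,0,0,0],[-0.35,-0.425,0.034,0,0,0],[-0.4,-0.486,0.034,0,0,0]]]'
python3 -m creep '[[[-0.06,-0.073,0,0,0,0],[-0.12,-0.146,0,0,0,0],[-0.18,-0.218,0,0,0,0],[-0.24,-0.291,0,0,0,0],[-0.3,-0.364,0,0,0,0],[-0.36,-0.437,0,0,0,0],[-0.42,-0.51,0,0,0,0]]]'
```

```text
t: 37.0
ee_pos: [0.5898, 0.2034, 0.0922]
orientation: [[0.635, 0.772, 0.002], [0.772, -0.635, -0.0], [0.001, 0.002, -1.0]]
force: [0.9, -0.6, -1.6]
opening: 0.0384
grasp_force: 55.4
t: 37.7
ee_pos: [0.5559, 0.1623, 0.0922]
orientation: [[0.636, 0.772, 0.002], [0.772, -0.636, -0.0], [0.001, 0.001, -1.0]]
force: [0.4, -0.6, -1.8]
opening: 0.0385
grasp_force: 55.4
```

```bash

python3 -m creep '[[[-0.07,-0.085,0,0,0,0],[-0.14,-0.17,0,0,0,0],[-0.21,-0.255,0,0,0,0],[-0.28,-0.34,0,0,0,0],[-0.35,-0.425,0,0,0,0],[-0.4,-0.486,0,0,0,0],[-0.43,-0.522,0,0,0,0],[-0.445,-0.54,0,0,0,0],[-0.445,-0.54,0,0,0,0]]]'
python3 -m creep '[[[0,0,-0.01,0,0,0],[0,0,-0.02,0,0,0],[0,0,-0.03,0,0,0],[0,0,-0.03,0,0,0],[0,0,-0.03,0,0,0]]]'
python3 - <<'E'
from h import *
snap('wrist','w13')
E
```

```text
t: 38.6
ee_pos: [0.5208, 0.1195, 0.0923]
orientation: [[0.636, 0.772, 0.002], [0.772, -0.636, -0.0], [0.001, 0.002, -1.0]]
force: [0.5, 0.6, -0.9]
opening: 0.0386
grasp_force: 55.3
t: 39.1
ee_pos: [0.5208, 0.1196, 0.0898]
orientation: [[0.635, 0.772, 0.002], [0.772, -0.635, -0.0], [0.001, 0.001, -1.0]]
force: [-0.2, 1.1, -1.7]
opening: 0.0388
grasp_force: 55.3
```

```bash

python3 -m creep '[[[-0.012,-0.015,0,0,0,0],[-0.024,-0.03,0,0,0,0],[-0.035,-0.042,0,0,0,0],[-0.035,-0.042,0,0,0,0],[-0.035,-0.042,0,0,0,0]]]'
python3 -m creep '[[[0,0,-0.01,0,0,0],[0,0,-0.02,0,0,0],[0,0,-0.03,0,0,0],[0,0,-0.03,0,0,0],[0,0,-0.03,0,0,0]]]'
```

```text
t: 39.65
ee_pos: [0.5179, 0.1161, 0.0898]
orientation: [[0.636, 0.772, 0.001], [0.772, -0.636, -0.001], [0.001, 0.001, -1.0]]
force: [0.4, 0.5, -0.3]
opening: 0.0383
grasp_force: 55.3
t: 40.15
ee_pos: [0.5179, 0.1161, 0.0876]
orientation: [[0.635, 0.772, 0.001], [0.772, -0.635, -0.001], [0.0, 0.001, -1.0]]
force: [-2.7, -1.2, 4.4]
opening: 0.0387
grasp_force: 55.6
```

```bash

python3 -m creep '[[[-0.008,-0.0095,0.006,0,0,0],[-0.014,-0.017,0.006,0,0,0],[-0.014,-0.017,0.006,0,0,0]]]'
python3 -m creep '[[[0,0,0,0,0,0],[0,0,0,0,0,0],[0,0,0,0,0,0],[0,0,0,0,0,0]]]' 0.75
python3 -m creep '[[[0,0,0.3,0,0,0],[0,0,0.7,0,0,0],[0,0,1,0,0,0]]]' >/dev/null
python3 -m creep '[[[-0.1,-0.1,0.2,0,0,0],[-0.25,-0.3,0.5,0,0,0],[-0.4,-0.5,0.6,0,0,0],[-0.4,-0.5,0.6,0,0,0],[-0.4,-0.5,0.6,0,0,0]]]' 1
python3 - <<'E'
from h import *
np.set_printoptions(precision=4,suppress=True)
b=snap('wrist','w14'); hsv=cv2.cvtColor(b,cv2.COLOR_BGR2HSV)
def blob(m,k=60):
    n,l,s,c=cv2.connectedComponentsWithStats(m); return [(int(s[i,4]),s[i,:4].tolist(),c[i].round(1).tolist()) for i in range(1,n) if s[i,4]>k]
print('red',blob(cv2.inRange(hsv,(0,150,90),(6,255,255))|cv2.inRange(hsv,(172,150,90),(180,255,255))))
print('dark',blob(cv2.inRange(hsv[:200],(0,0,0),(180,255,50))))
sat=cv2.GaussianBlur(b[:,:,0].astype(float)-b[:,:,1],(7,7),0)
print('lid',blob(((sat>6)&(sat<25)).astype(np.uint8),1500))
u=np.array([.636,.772]);v=np.array([.772,-.636]);c0=.4129*u+.3253*v+.06*u  # scoop origin
for n,P,z in[('tabT1',-.052*u,.105),('tabT2',-.060*u,.105),('hT',-.068*u,.105),('lidFL',.076*u-.0355*v,.063),('lidFR',.076*u+.0355*v,.063),('lidBL',-.06*u-.0355*v,.063),('lidBR',-.06*u+.0355*v,.063)]:
    X=c0+P; print(n,w2px('wrist',[*X,z]))
E
```

```text
t: 40.45
ee_pos: [0.5171, 0.115, 0.088]
orientation: [[0.636, 0.772, 0.002], [0.772, -0.636, -0.0], [0.001, 0.002, -1.0]]
force: [1.7, 1.9, -0.5]
opening: 0.0387
grasp_force: 55.4
t: 40.85
ee_pos: [0.5168, 0.1148, 0.0878]
orientation: [[0.636, 0.772, 0.001], [0.772, -0.636, -0.0], [0.001, 0.001, -1.0]]
force: [-0.3, 0.1, -0.2]
opening: 0.064
grasp_force: 0.0
t: 41.65
ee_pos: [0.4849, 0.0749, 0.2159]
orientation: [[0.636, 0.772, 0.002], [0.772, -0.636, -0.0], [0.001, 0.002, -1.0]]
force: [-0.3, -0.1, 0.6]
opening: 0.0853
grasp_force: 0.0
red [(489, [231, 142, 47, 11], [254.2, 146.8])]
dark []
lid [(11074, [214, 0, 84, 146], [255.0, 68.2])]
tabT1 [253.6926 129.686 ]
tabT2 [253.7084 139.8802]
hT [253.7239 149.8775]
lidFL [209.473  -37.0999]
lidFR [297.8429 -37.0128]
lidBL [215.9715 134.7183]
lidBR [291.8159 134.7229]
```

```bash
python3 - <<'E'
from h import *
for n in('w14','w6','w11'):
    b=cv2.imread(f'pics/{n}.png'); col=b[:,248:260].mean(1).astype(int)
    print(n,[(y,col[y].tolist()) for y in range(110,176,3)])
E
```

```text
w14 [(110, [172, 161, 165]), (113, [171, 159, 164]), (116, [170, 159, 164]), (119, [170, 160, 164]), (122, [170, 159, 164]), (125, [169, 157, 163]), (128, [169, 159, 163]), (131, [169, 159, 163]), (134, [168, 158, 163]), (137, [118, 111, 139]), (140, [51, 51, 111]), (143, [53, 54, 169]), (146, [56, 57, 209]), (149, [54, 56, 208]), (152, [53, 53, 136]), (155, [58, 57, 61]), (158, [57, 56, 61]), (161, [80, 82, 86]), (164, [153, 159, 163]), (167, [153, 160, 163]), (170, [152, 159, 162]), (173, [153, 159, 162])]
w6 [(110, [175, 177, 177]), (113, [178, 180, 181]), (116, [180, 182, 183]), (119, [178, 180, 181]), (122, [175, 176, 176]), (125, [176, 177, 176]), (128, [195, 194, 192]), (131, [206, 203, 200]), (134, [133, 129, 130]), (137, [153, 150, 149]), (140, [192, 189, 187]), (143, [59, 60, 61]), (146, [55, 56, 57]), (149, [59, 59, 61]), (152, [59, 59, 61]), (155, [63, 63, 64]), (158, [148, 154, 157]), (161, [151, 158, 160]), (164, [154, 160, 163]), (167, [155, 162, 165]), (170, [156, 162, 166]), (173, [154, 160, 164])]
w11 [(110, [215, 212, 209]), (113, [216, 214, 210]), (116, [215, 212, 209]), (119, [216, 213, 210]), (122, [215, 213, 210]), (125, [216, 213, 211]), (128, [216, 214, 210]), (131, [209, 207, 204]), (134, [136, 131, 133]), (137, [138, 134, 135]), (140, [199, 196, 193]), (143, [61, 61, 61]), (146, [54, 55, 56]), (149, [59, 59, 60]), (152, [59, 59, 59]), (155, [58, 59, 59]), (158, [140, 145, 148]), (161, [148, 154, 157]), (164, [151, 157, 159]), (167, [154, 159, 162]), (170, [153, 159, 162]), (173, [150, 157, 159])]
```

```bash

for i in 1 2 3 4; do python3 -m creep '[[[-0.01,-0.3,0.02,0,0,0.045],[-0.03,-0.6,0.05,0,0,0.09],[-0.044,-0.87,0.08,0,0,0.13]]]' > /dev/null; done
python3 -m creep '[[[-0.01,-0.3,0.02,0,0,0.045],[-0.03,-0.6,0.05,0,0,0.09],[-0.044,-0.87,0.08,0,0,0.127],[-0.044,-0.87,0.08,0,0,0.127],[-0.044,-0.87,0.08,0,0,0.127],[-0.044,-0.87,0.08,0,0,0.127]]]'
python3 - <<'E'
from h import *
np.set_printoptions(precision=4,suppress=True)
s=state();print(s['joints'])
b=snap('wrist','w15'); a=snap('top','t15'); hsv=cv2.cvtColor(b,cv2.COLOR_BGR2HSV)
m=cv2.inRange(hsv,(8,150,90),(20,255,255)); n,l,st,ce=cv2.connectedComponentsWithStats(m)
i=1+np.argmax(st[1:,4]); print(st[i],cv2.minAreaRect(np.argwhere(l==i)[:,::-1].astype(np.float32)))
X=np.array([.4675,-.2725]);d=np.array([.227,.974]);
for q in [(.0,0),(0,.081),(0,-.081)]:
    P=X+q[1]*np.array([-d[1],d[0]]); print(P,w2px('wrist',[*P,.08]))
E
```

```text
t: 43.5
ee_pos: [0.4674, -0.2722, 0.2473]
orientation: [[-0.974, 0.226, -0.001], [0.226, 0.974, 0.002], [0.002, 0.002, -1.0]]
force: [0.7, -0.3, -0.3]
opening: 0.0856
grasp_force: 0.0
[-0.614   0.3331  1.6716  0.0014  1.1392 -1.9575]
[252 104   9 150 841] ((255.5635528564453, 178.44923400878906), (6.352787494659424, 149.0509796142578), 1.1934894323349)
[ 0.4675 -0.2725] [254.9049 178.8837]
[ 0.3886 -0.2541] [255.0298  96.1348]
[ 0.5464 -0.2909] [254.7977 249.872 ]
```

View pics/w15.png

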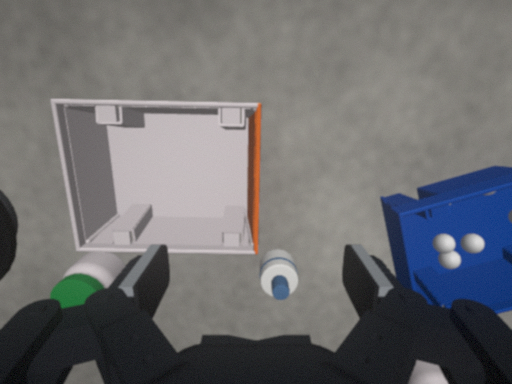

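Wrist view: the white tote's orange end runs (261,103) to (257,253), inside the prediction by 2 px. Jar knob at (281,289), balls lie in the blue tote at (443-473, 243-260). I'm down for the rim pinch.

```bash

python3 -m creep '[[[0.01,0.02,-0.5,0,0,-0.0055],[0.01,0.02,-1,0,0,-0.0055],[0.01,0.02,-1,0,0,-0.0055]]]' 0.5 110 >/dev/null
python3 -m creep '[[[0,0,-0.4,0,0,0],[0,0,-0.8,0,0,0],[0,0,-1,0,0,0],[0,0,-1,0,0,0],[0,0,-1,0,0,0]]]'
python3 -m creep '[[[0,0,-0.1,0,0,0],[0,0,-0.17,0,0,0],[0,0,-0.2,0,0,0],[0,0,-0.2,0,0,0]]]'
python3 -m creep '[[[0,0,0,0,0,0],[0,0,0,0,0,0],[0,0,0,0,0,0],[0,0,0,0,0,0],[0,0,0,0,0,0],[0,0,0,0,0,0],[0,0,0,0,0,0],[0,0,0,0,0,0]]]' 0 110
```

```text
t: 44.4
ee_pos: [0.4689, -0.2719, 0.0896]
orientation: [[-0.97, 0.242, 0.001], [0.242, 0.97, 0.001], [-0.001, 0.001, -1.0]]
force: [-0.5, -0.4, 0.9]
opening: 0.0426
grasp_force: 0.0
t: 44.8
ee_pos: [0.4679, -0.2714, 0.0717]
orientation: [[-0.97, 0.242, -0.001], [0.242, 0.97, 0.002], [0.001, 0.002, -1.0]]
force: [-1.0, 0.6, 0.2]
opening: 0.0428
grasp_force: 0.0
t: 45.6
ee_pos: [0.4684, -0.2714, 0.0726]
orientation: [[-0.97, 0.241, 0.0], [0.241, 0.97, 0.001], [-0.0, 0.001, -1.0]]
force: [-0.1, 4.9, 7.2]
opening: 0.0031
grasp_force: 108.2
```

```bash
cat > fit.py <<'E'
from h import *
from scipy.optimize import minimize
def tote_fit(name,img,x0,z=.08,L=.202,W=.162,st=None,bgthr=45):
    hsv=cv2.cvtColor(img,cv2.COLOR_BGR2HSV).astype(float)
    S=np.clip(hsv[:,:,1]/120,0,1); S[hsv[:,:,2]<25]=0
    c=w2px(name,[x0[0],x0[1],z],st).astype(int); r=70 if name=='top' else 180
    u0,v0=max(c[0]-r,0),max(c[1]-r,0); T=S[v0:v0+2*r,u0:u0+2*r]
    # fill interior
    m=(T>.35).astype(np.uint8); cnt=max(cv2.findContours(m,0,2)[0],key=cv2.contourArea)
    inner=np.zeros_like(m); cv2.fillPoly(inner,[cv2.convexHull(cnt)],1); inner=cv2.erode(inner,np.ones((5,5)))
    T=np.maximum(T,inner)
    def corners(p):
        d=np.array([np.cos(p[2]),np.sin(p[2])]);e=np.array([-d[1],d[0]])
        return [w2px(name,[*(p[:2]+a*L/2*d+b*W/2*e),z],st) for a,b in((1,1),(-1,1),(-1,-1),(1,-1))]
    k=8
    def cost(p):
        q=((np.array(corners(p))-[u0,v0]+.5)*k-.5).round().astype(np.int32)
        I=np.zeros((T.shape[0]*k,T.shape[1]*k),np.float32); cv2.fillPoly(I,[q],1)
        return ((cv2.resize(I,T.shape[::-1],interpolation=cv2.INTER_AREA)-T)**2).sum()
    s=np.array([[0,0,0],[.01,0,0],[0,.01,0],[0,0,.1]])
    r=minimize(cost,x0,method='Nelder-Mead',options=dict(initial_simplex=s+x0,xatol=1e-4,fatol=1e-3))
    return r.x,r.fun
E
python3 - <<'E'
from fit import *
for n in ('top0','t15'):
    x,f=tote_fit('top',cv2.imread(f'pics/{n}.png'),np.array([.609,-.029,1.62])); print(n,x.round(4),np.degrees(x[2]).round(2),f)
E
```

```text
top0 [ 0.6107 -0.0252  1.6454] 94.27 165.5656955295139
t15 [ 0.6107 -0.0252  1.6449] 94.25 219.53813585069446
```

```bash
python3 - <<'E'
from fit import *
np.set_printoptions(precision=4,suppress=True)
img=cv2.imread('pics/top0.png')
for L,W in((.202,.162),(.196,.158),(.199,.165)):
    x,f=tote_fit('top',img,np.array([.609,-.029,1.62]),L=L,W=W); print(L,W,x,f)
# w6: pose of that moment
R6=np.array([[0.637,0.771,0.001],[0.771,-0.637,0],[0.001,0.001,-1]]);st={'orientation':R6,'ee_pos':np.array([.4843,.0825,.2173])}
def pts(n,st,ch):
    b=cv2.imread(f'pics/{n}.png');hsv=cv2.cvtColor(b,cv2.COLOR_BGR2HSV)
    m=cv2.inRange(hsv,(100,120,60),(130,255,255))|cv2.inRange(hsv,(8,150,90),(20,255,255))
    return m
m=pts('w6',st,0)
# near side: for each column 310..425 the lowest coloured row (edge to bench)
P=[]
for u in range(312,426,4):
    r=np.where(m[150:300,u])[0]
    if len(r): P.append(px2w('wrist',(u,150+r.max()+.5),.08,st)[:2])
P=np.array(P);vx,vy,x0,y0=cv2.fitLine(P.astype(np.float32),cv2.DIST_HUBER,0,.01,.01).ravel()
print('near edge',P[0],P[-1],'yaw',np.degrees(np.arctan2(vy,vx))%180,'x at y=-.025',x0+(-.025-y0)*vx/vy)
# w10
R=np.array([[1,.002,-.001],[.002,-1,-.002],[-.001,.002,-1]]);st={'orientation':R,'ee_pos':np.array([.4594,-.0306,.2415])}
m=pts('w10',st,0); n,l,s,c=cv2.connectedComponentsWithStats(m); print(s[s[:,4]>400])
E
```

```text
0.202 0.162 [ 0.6107 -0.0252  1.6454] 165.5656955295139
0.196 0.158 [ 0.6109 -0.0266  1.6496] 279.2918999565972
0.199 0.165 [ 0.611  -0.0248  1.6475] 195.8801323784722
near edge [0.5261 0.0504] [ 0.5438 -0.1232] yaw 94.17432 x at y=-.025 0.5317202
[[     0      0    512    384 173936]
 [   132      0     45    113   2863]
 [   155      0    212    113  14341]
 [   433     96     79    140   5458]]
```

```bash

python3 -m creep '[[[0,0,0.05,0,0,0],[0,0,0.15,0,0,0],[0,0,0.35,0,0,0],[0,0,0.6,0,0,0],[0,0,0.8,0,0,0],[0,0,1,0,0,0]]]'
python3 - <<'E'
from h import *
st={'orientation':np.array([[-.974,.226,-.001],[.226,.974,.002],[.002,.002,-1]]),'ee_pos':np.array([.4674,-.2722,.2473])}
A=px2w('wrist',(261,102.5),.08,st)[:2];B=px2w('wrist',(257,253),.08,st)[:2];C=px2w('wrist',(52,99),.08,st)[:2];D=px2w('wrist',(77,251),.08,st)[:2]
print(A,B,C,D,np.linalg.norm(A-B),np.linalg.norm(A-C)); d=np.array([.241,.97]);e=np.array([-.97,.241]); g=np.array([.4684,-.2714])
for P in(A,B,C,D): print('rel grip: along',(P-g)@d,'lat',(P-g)@e)
print('jar1',px2w('wrist',(281,289),.068,st))
E
```

```text
t: 46.2
ee_pos: [0.4677, -0.2711, 0.1527]
orientation: [[-0.97, 0.242, -0.001], [0.242, 0.97, 0.003], [0.001, 0.002, -1.0]]
force: [0.1, -0.0, -3.0]
opening: 0.0028
grasp_force: 107.3
[ 0.39562235 -0.24976777] [ 0.55074699 -0.28945036] [ 0.34748156 -0.44317682] [ 0.50309098 -0.48342728] 0.16011984139049013 0.19931030411752376
rel grip: along 0.0034438501089251046 lat 0.075807689941486
rel grip: along 0.002336771892507307 lat -0.08422672039648788
rel grip: along -0.19576486139754776 lat 0.07589267625825614
rel grip: along -0.19730593395967613 lat -0.0847488247389255
jar1 [ 0.61051448 -0.27347429  0.068     ]
```

```bash

python3 -m creep '[[[0,0,0.2,0,0,0],[0.1,0,0.4,0,0,-0.01],[0.3,0.05,0.6,0,0,-0.03],[0.5,0.1,0.75,0,0,-0.05]]]' >/dev/null
python3 -m creep '[[[0.06,0.03,0,0,0,-0.03],[0.12,0.06,0,0,0,-0.06],[0.18,0.09,0,0,0,-0.09],[0.24,0.12,0,0,0,-0.12],[0.3,0.15,0,0,0,-0.15],[0.36,0.18,0,0,0,-0.18],[0.42,0.21,0,0,0,-0.21],[0.48,0.24,0,0,0,-0.24],[0.54,0.27,0,0,0,-0.27],[0.6,0.3,0,0,0,-0.3]]]'
python3 -m creep '[[[0.05,0.07,0,0,0,-0.03],[0.1,0.14,0,0,0,-0.06],[0.15,0.21,0,0,0,-0.09],[0.2,0.28,0,0,0,-0.12],[0.25,0.35,0,0,0,-0.15],[0.3,0.42,0,0,0,-0.18],[0.35,0.49,0,0,0,-0.21],[0.4,0.56,0,0,0,-0.24],[0.45,0.63,0,0,0,-0.27],[0.5,0.7,0,0,0,-0.3]]]' >/dev/null
python3 -m creep '[[[0.05,0.1,0,0,0,-0.03],[0.1,0.2,0,0,0,-0.06],[0.15,0.3,0,0,0,-0.09],[0.2,0.4,0,0,0,-0.12],[0.25,0.5,0,0,0,-0.15],[0.3,0.6,0,0,0,-0.18],[0.3375,0.7,0,0,0,-0.21],[0.3375,0.739,0,0,0,-0.235],[0.3375,0.739,0,0,0,-0.249],[0.3375,0.739,0,0,0,-0.249]]]' >/dev/null
python3 -m creep '[[[0,0,0,0,0,0],[0,0,0,0,0,0],[0,0,0,0,0,0]]]'
```

```text
t: 47.6
ee_pos: [0.5559, -0.239, 0.2119]
orientation: [[-0.221, 0.975, 0.001], [0.975, 0.221, 0.002], [0.002, 0.001, -1.0]]
force: [-0.2, -0.3, -1.9]
opening: 0.0031
grasp_force: 107.4
t: 49.9
ee_pos: [0.6229, -0.1245, 0.2119]
orientation: [[0.997, 0.074, 0.001], [0.074, -0.997, -0.001], [0.001, 0.001, -1.0]]
force: [0.5, -0.1, -2.7]
opening: 0.0029
grasp_force: 107.4
```

```bash

python3 -m creep '[[[0,0,-0.15,0,0,0],[0,0,-0.35,0,0,0],[0,0,-0.55,0,0,0],[0,0,-0.68,0,0,0],[0,0,-0.68,0,0,0],[0,0,-0.68,0,0,0]]]'
python3 -m creep '[[[0,0,-0.02,0,0,0],[0,0,-0.04,0,0,0],[0,0,-0.06,0,0,0],[0,0,-0.08,0,0,0],[0,0,-0.08,0,0,0]]]'
python3 -m creep '[[[0,0,-0.02,0,0,0],[0,0,-0.04,0,0,0],[0,0,-0.05,0,0,0],[0,0,-0.05,0,0,0]]]'
python3 - <<'E'
from h import *
a=snap('top','t16');b=snap('scene','s16');snap('wrist','w16')
for im,n in((a,'top'),(b,'scene')):
    g=cv2.cvtColor(im,cv2.COLOR_BGR2GRAY); 
    C=np.array([.612,-.026]);d=np.array([.0732,-.9973]);e=np.array([.9973,.0732])
    for q in((-1,-1),(-1,1),(1,-1),(1,1)):
        P=C+q[0]*.101*d+q[1]*.081*e; print(n,q,w2px(n,[*P,.152]).round(1))
E
```

```text
t: 50.5
ee_pos: [0.6232, -0.1245, 0.1576]
orientation: [[0.997, 0.073, 0.001], [0.073, -0.997, -0.001], [0.001, 0.001, -1.0]]
force: [0.0, 1.1, -1.8]
opening: 0.003
grasp_force: 107.5
t: 51.0
ee_pos: [0.6231, -0.1245, 0.1512]
orientation: [[0.997, 0.073, 0.001], [0.073, -0.997, -0.001], [0.001, 0.002, -1.0]]
force: [0.1, -0.4, -1.2]
opening: 0.003
grasp_force: 107.7
t: 51.4
ee_pos: [0.6235, -0.1249, 0.1477]
orientation: [[0.997, 0.073, 0.002], [0.073, -0.997, -0.002], [0.002, 0.002, -1.0]]
force: [-0.1, -5.4, 4.9]
opening: 0.0029
grasp_force: 113.2
top (-1, -1) [237.7 219.3]
top (-1, 1) [235.3 166.9]
top (1, -1) [303.6 216.2]
top (1, 1) [300.7 163.7]
scene (-1, -1) [269.2 163.1]
scene (-1, 1) [261.9 194.6]
scene (1, -1) [204.1 157.5]
scene (1, 1) [188.2 187.3]
```

```bash
python3 - <<'E'
from h import *
a=cv2.imread('pics/t16.png')
for y in(180,195,208): print(y,[a[y,x].tolist() for x in range(228,250)])
for x in(250,260): print('col',x,[(y,a[y,x].tolist()) for y in range(210,226)])
for x in(250,): print('col',x,[(y,a[y,x].tolist()) for y in range(158,174)])
E
```

```text
180 [[154, 158, 158], [153, 156, 157], [157, 160, 160], [157, 161, 162], [159, 162, 163], [160, 163, 165], [160, 164, 165], [158, 162, 163], [165, 166, 167], [234, 232, 233], [110, 107, 110], [114, 112, 115], [116, 114, 117], [115, 112, 114], [143, 141, 144], [220, 217, 219], [211, 208, 211], [208, 205, 208], [209, 206, 209], [208, 206, 209], [210, 208, 210], [203, 201, 204]]
195 [[155, 160, 158], [156, 158, 158], [154, 157, 158], [154, 158, 157], [153, 156, 155], [152, 156, 156], [153, 156, 157], [153, 157, 157], [151, 157, 157], [185, 186, 187], [227, 224, 226], [135, 133, 136], [112, 109, 111], [116, 113, 116], [112, 110, 112], [173, 171, 173], [217, 214, 217], [210, 207, 210], [209, 207, 209], [208, 205, 208], [209, 206, 209], [209, 206, 208]]
208 [[155, 159, 159], [152, 156, 156], [153, 155, 156], [151, 155, 154], [152, 155, 155], [153, 156, 156], [154, 157, 157], [153, 157, 156], [150, 154, 154], [149, 152, 152], [227, 223, 227], [168, 165, 168], [110, 108, 111], [115, 113, 115], [115, 112, 115], [110, 108, 111], [199, 195, 198], [213, 211, 213], [209, 206, 209], [208, 205, 208
[... 512 characters left out ...]
213, [211, 209, 211]), (214, [216, 213, 216]), (215, [221, 218, 221]), (216, [92, 91, 91]), (217, [145, 143, 146]), (218, [228, 226, 230]), (219, [192, 172, 166]), (220, [153, 160, 159]), (221, [154, 160, 160]), (222, [157, 160, 161]), (223, [159, 163, 162]), (224, [160, 161, 163]), (225, [160, 164, 163])]
col 250 [(158, [157, 162, 161]), (159, [160, 162, 163]), (160, [160, 164, 164]), (161, [164, 168, 168]), (162, [161, 164, 164]), (163, [161, 164, 164]), (164, [156, 161, 160]), (165, [158, 162, 162]), (166, [157, 162, 162]), (167, [145, 145, 147]), (168, [224, 221, 224]), (169, [162, 158, 162]), (170, [213, 211, 214]), (171, [210, 208, 210]), (172, [210, 207, 210]), (173, [212, 209, 212])]
```

```bash

python3 -m creep '[[[0,0,0.05,0,0,0],[0.025,0.028,0.05,0,0,0],[0.025,0.028,0.02,0,0,0],[0.025,0.028,0,0,0,0],[0.025,0.028,0,0,0,0]]]'
python3 -m creep '[[[0,0,-0.015,0,0,0],[0,0,-0.03,0,0,0],[0,0,-0.03,0,0,0]]]'
python3 -m creep '[[[0,0,-0.015,0,0,0],[0,0,-0.03,0,0,0],[0,0,-0.03,0,0,0]]]'
```

```text
t: 52.05
ee_pos: [0.6253, -0.1225, 0.1472]
orientation: [[0.997, 0.073, 0.002], [0.073, -0.997, -0.002], [0.001, 0.002, -1.0]]
force: [0.8, -4.1, 4.7]
opening: 0.003
grasp_force: 113.9
t: 52.35
ee_pos: [0.6255, -0.1228, 0.1453]
orientation: [[0.997, 0.073, 0.002], [0.073, -0.997, -0.002], [0.002, 0.002, -1.0]]
force: [-0.7, -6.7, 7.0]
opening: 0.0029
grasp_force: 118.8
t: 52.65
ee_pos: [0.6257, -0.1232, 0.1434]
orientation: [[0.997, 0.073, 0.003], [0.073, -0.997, -0.003], [0.003, 0.003, -1.0]]
force: [-0.3, -7.8, 10.2]
opening: 0.003
grasp_force: 123.9
```

```bash

python3 -m creep '[[[0,0,-0.005,0,0,0],[0,0,-0.008,0,0,0],[0,0,-0.008,0,0,0],[0,0,-0.008,0,0,0],[0,0,-0.008,0,0,0]]]' 0.35
python3 -m creep '[[[0,0,0.3,0,0,0],[0,0,0.7,0,0,0],[0,0,1,0,0,0]]]' >/dev/null
python3 -m creep '[[[0,-0.3,0.4,0,0,0],[0,-0.6,0.4,0,0,0],[-0.2,-1,0.4,0,0,0],[-0.2,-1,0.4,0,0,0]]]' 1 >/dev/null
python3 -m creep '[[[0,-0.3,0,0,0,0],[-0.2,-0.6,0,0,0,0],[-0.2,-0.8,0,0,0,0],[-0.2,-0.8,0,0,0,0],[-0.2,-0.8,0,0,0,0]]]'
python3 - <<'E'
from h import *
np.set_printoptions(precision=4,suppress=True)
a=snap('top','t17');b=snap('scene','s17');w=snap('wrist','w17');print(state()['joints'])
# white tote boundary in top: whiteness
wh=a.min(2).astype(float)
C=np.array([.6107,-.026]);d=np.array([.0732,-.9973]);e=np.array([.9973,.0732])
def edge(p0,dirn):  # search outward along world dir at z=.15 for the bright rim outer edge
    ss=np.arange(-.02,.02,.0005); v=[]
    for s in ss:
        q=w2px('top',[*(p0+s*dirn),.15]); v.append(cv2.getRectSubPix(a,(1,1),tuple(map(float,q)))[0,0].astype(int))
    v=np.array(v); m=v.min(1); i=np.where(m>193)[0]; return (ss[i.max()]*1000 if len(i) else None)
for nm,ax,L,ot in(('+d(orange,-y)',d,.101,e),('-d',-d,.101,e),('+e',e,.081,d),('-e',-e,.081,d)):
    print(nm,[edge(C+ax*L+k*ot,ax) for k in(-.05,-.03,-.01,.01,.03,.05)])
hsv=cv2.cvtColor(a,cv2.COLOR_BGR2HSV); m=cv2.inRange(hsv,(8,120,90),(22,255,255)); n,l,s,c=cv2.connectedComponentsWithStats(m)
print('orange',[(s[i].tolist()) for i in range(1,n) if s[i,4]>15])
m=cv2.inRange(hsv,(95,90,60),(125,255,255)); n,l,s,c=cv2.connectedComponentsWithStats(m)
print('blue',[(s[i].tolist(),c[i].round(1).tolist()) for i in range(1,n) if 8<s[i,4]<3000])
m=cv2.inRange(hsv,(0,150,90),(6,255,255)); n,l,s,c=cv2.connectedComponentsWithStats(m)
print('red',[(s[i].tolist(),c[i].round(1).tolist()) for i in range(1,n) if 8<s[i,4]<3000])
E
```

```text
t: 53.15
ee_pos: [0.625, -0.122, 0.1415]
orientation: [[0.997, 0.073, 0.0], [0.073, -0.997, -0.001], [0.0, 0.001, -1.0]]
force: [0.2, -0.2, 0.7]
opening: 0.0299
grasp_force: 0.0
t: 54.35
ee_pos: [0.5935, -0.2656, 0.2535]
orientation: [[0.997, 0.073, 0.001], [0.073, -0.997, -0.001], [0.001, 0.001, -1.0]]
force: [-0.5, -0.2, 0.2]
opening: 0.0854
grasp_force: 0.0
[-0.4915  0.5265  1.3621 -0.0007  1.2517  1.0053]
+d(orange,-y) [None, None, None, None, None, None]
-d [np.float64(-1.499999999999984), np.float64(-1.499999999999984), np.float64(-0.9999999999999836), np.float64(-0.9999999999999836), np.float64(-1.499999999999984), np.float64(-0.4999999999999831)]
+e [np.float64(-0.4999999999999831), np.float64(-1.499999999999984), np.float64(-0.9999999999999836), np.float64(-0.4999999999999831), np.float64(-0.9999999999999836), np.float64(-0.4999999999999831)]
-e [np.float64(-2.499999999999985), np.float64(-1.499999999999984), np.float64(-2.499999999999985), np.float64(-2.499999999999985), np.float64(-1.9999999999999845), np.float64(-2.499999999999985)]
orange [[467, 69, 39, 31, 71], [504, 74, 8, 110, 594], [493, 76, 7, 11, 26], [474, 88, 26, 75, 154], [295, 164, 9, 53, 282], [499, 178, 13, 17, 118]]
blue [([297, 135, 8, 9, 58], [300.5, 139.2]), ([270, 217, 32, 3, 36], [285.0, 217.7]), ([240, 219, 29, 2, 30], [253.9, 219.4]), ([234, 250, 6, 6, 29], [236.7, 252.6])]
red [([222, 220, 10, 10, 29], [226.7, 224.1]), ([14, 225, 7, 3, 18], [16.6, 225.9])]
```

```bash
python3 - <<'E'
from h import *
np.set_printoptions(precision=4,suppress=True)
def blobs(f,lo=(95,70,50),hi=(125,255,255),k=8,K_=4000):
    h=cv2.cvtColor(cv2.imread(f),cv2.COLOR_BGR2HSV); n,l,s,c=cv2.connectedComponentsWithStats(cv2.inRange(h,lo,hi))
    return [(s[i].tolist(),c[i].round(1).tolist()) for i in range(1,n) if k<s[i,4]<K_]
print(blobs('pics/t9.png')); print(blobs('pics/t6.png'))
W=blobs('pics/w17.png',k=60); print('w17',W)
for s,c in W: print(c,px2w('wrist',c,.068)[:2],px2w('wrist',c,.056)[:2])
print(w2px('wrist',[.6105,-.2735,.068]))
E
```

```text
[([249, 97, 2, 12, 13], [249.4, 102.4]), ([247, 110, 3, 17, 19], [247.7, 117.8]), ([256, 131, 5, 6, 9], [258.1, 134.0]), ([245, 135, 2, 8, 10], [245.2, 138.5]), ([297, 135, 8, 9, 58], [300.5, 139.2]), ([244, 147, 3, 14, 17], [244.8, 153.9]), ([289, 155, 3, 8, 14], [290.2, 158.6]), ([288, 168, 14, 51, 481], [295.0, 196.5]), ([238, 171, 6, 17, 34], [240.5, 176.4]), ([249, 180, 30, 32, 178], [266.0, 195.0]), ([274, 193, 9, 11, 13], [277.3, 197.9]), ([342, 192, 7, 7, 35], [345.0, 195.4]), ([276, 201, 5, 6, 10], [278.7, 204.0]), ([257, 205, 15, 14, 43], [264.9, 212.2]), ([246, 209, 14, 7, 35], [253.7, 212.2]), ([234, 212, 39, 36, 450], [253.9, 233.4]), ([272, 216, 8, 7, 13], [275.5, 218.1]), ([269, 219, 4, 10, 15], [270.3, 223.6]), ([231, 223, 5, 16, 24], [232.9, 230.7]), ([270, 230, 4, 15, 23], [270.8, 235.5]), ([220, 245, 57, 30, 614], [244.1, 258.9]), ([173, 251, 48, 133, 2002], [201.8, 321.5]), ([168, 254, 18, 130, 378], [174.0, 344.1]), ([277, 258, 3, 10, 12], [278.2, 262.8]), ([233, 268, 14, 9, 36], [239.0, 271.8]), ([249, 273, 6, 4, 9], [251.4, 274.4]), ([217, 278, 51, 32, 430], [2
[... 1117 characters left out ...]
[197, 282, 4, 10, 21], [198.4, 286.5]), ([196, 312, 2, 9, 10], [196.1, 315.8]), ([214, 314, 8, 5, 13], [217.5, 315.9]), ([228, 315, 4, 5, 9], [229.7, 316.9]), ([213, 319, 14, 28, 80], [219.4, 333.9]), ([207, 318, 52, 66, 1233], [231.4, 361.6]), ([254, 327, 1, 12, 12], [254.0, 332.5]), ([210, 330, 5, 8, 10], [212.0, 333.4]), ([241, 335, 3, 7, 9], [241.7, 338.6]), ([254, 342, 9, 15, 31], [256.6, 348.7]), ([265, 345, 29, 39, 79], [282.5, 361.9]), ([203, 360, 8, 6, 10], [206.7, 362.5])]
w17 [([87, 56, 58, 161, 3612], [124.3, 131.5]), ([257, 146, 19, 19, 278], [265.7, 155.2])]
[124.3, 131.5] [ 0.6301 -0.1255] [ 0.6287 -0.1204]
[265.7, 155.2] [ 0.6162 -0.2745] [ 0.6143 -0.2751]
[264.2811 160.4191]
```

```bash

python3 -m creep '[[[0.244,-0.105,-0.4,0,0,0],[0.244,-0.105,-0.8,0,0,0],[0.244,-0.105,-1,0,0,0]]]' 0.6 45 >/dev/null
python3 -m creep '[[[0,0,-0.4,0,0,0],[0,0,-0.7,0,0,0],[0,0,-0.9,0,0,0],[0,0,-1,0,0,0],[0,0,-1,0,0,0]]]' 
python3 -m creep '[[[0,0,-0.15,0,0,0],[0,0,-0.3,0,0,0],[0,0,-0.385,0,0,0],[0,0,-0.385,0,0,0]]]'
python3 -m creep '[[[0,0,0,0,0,0],[0,0,0,0,0,0],[0,0,0,0,0,0],[0,0,0,0,0,0],[0,0,0,0,0,0],[0,0,0,0,0,0],[0,0,0,0,0,0]]]' 0 45
```

```text
t: 55.3
ee_pos: [0.6125, -0.2743, 0.0934]
orientation: [[0.997, 0.073, 0.0], [0.073, -0.997, -0.001], [0.0, 0.001, -1.0]]
force: [-0.3, -0.3, 0.0]
opening: 0.0512
grasp_force: 0.0
t: 55.7
ee_pos: [0.612, -0.2743, 0.0615]
orientation: [[0.997, 0.073, -0.001], [0.073, -0.997, -0.001], [-0.001, 0.0, -1.0]]
force: [-0.3, -0.3, -1.0]
opening: 0.0511
grasp_force: 0.0
t: 56.4
ee_pos: [0.6129, -0.2748, 0.0634]
orientation: [[0.997, 0.073, 0.002], [0.073, -0.997, -0.002], [0.002, 0.002, -1.0]]
force: [0.2, -1.0, 6.7]
opening: 0.0203
grasp_force: 44.4
```

```bash

python3 -m creep '[[[0,0,0.2,0,0,0],[0,0,0.5,0,0,0],[0,0,0.8,0,0,0],[0,0,1,0,0,0]]]' >/dev/null
python3 -m creep '[[[0,0,0.3,0,0,0],[0,0,0.6,0,0,0],[0,0,0.9,0,0,0],[0,0,1,0,0,0],[0,0,1,0,0,0]]]' 
for i in 1 2 3; do python3 -m creep '[[[0.03,0.25,0.02,0,0,0],[0.06,0.5,0.05,0,0,0],[0.09,0.792,0.08,0,0,0]]]' >/dev/null; done
python3 -m creep '[[[0.03,0.3,0,0,0,0],[0.06,0.6,0,0,0,0],[0.09,0.75,0,0,0,0],[0.09,0.792,0,0,0,0],[0.09,0.792,0,0,0,0],[0.09,0.792,0,0,0,0]]]'
```

```text
t: 57.3
ee_pos: [0.6127, -0.2746, 0.2238]
orientation: [[0.997, 0.073, 0.002], [0.073, -0.997, -0.002], [0.002, 0.002, -1.0]]
force: [0.3, 0.5, -1.5]
opening: 0.0203
grasp_force: 44.3
t: 58.8
ee_pos: [0.6412, -0.0218, 0.2419]
orientation: [[0.997, 0.072, 0.001], [0.072, -0.997, -0.002], [0.0, 0.002, -1.0]]
force: [-0.8, -0.0, -1.3]
opening: 0.0206
grasp_force: 44.3
```

```bash

python3 -m creep '[[[0,0,-0.3,0,0,0],[0,0,-0.6,0,0,0],[0,0,-0.85,0,0,0],[0,0,-1,0,0,0]]]' >/dev/null
python3 -m creep '[[[0,0,-0.08,0,0,0],[0,0,-0.16,0,0,0],[0,0,-0.22,0,0,0],[0,0,-0.24,0,0,0],[0,0,-0.24,0,0,0]]]' 
python3 -m creep '[[[0,0,-0.01,0,0,0],[0,0,-0.02,0,0,0],[0,0,-0.03,0,0,0],[0,0,-0.04,0,0,0],[0,0,-0.04,0,0,0]]]'
```

```text
t: 59.7
ee_pos: [0.6415, -0.0211, 0.1431]
orientation: [[0.997, 0.073, 0.001], [0.073, -0.997, -0.001], [0.001, 0.002, -1.0]]
force: [0.0, -0.5, -1.4]
opening: 0.0201
grasp_force: 44.3
t: 60.2
ee_pos: [0.6413, -0.0211, 0.1396]
orientation: [[0.997, 0.073, 0.001], [0.073, -0.997, -0.001], [0.001, 0.002, -1.0]]
force: [0.1, 0.5, -1.9]
opening: 0.0202
grasp_force: 44.3
```

```bash

python3 -m creep '[[[0,0,-0.008,0,0,0],[0,0,-0.016,0,0,0],[0,0,-0.024,0,0,0],[0,0,-0.024,0,0,0],[0,0,-0.024,0,0,0]]]'
python3 -m creep '[[[0,0,-0.004,0,0,0],[0,0,-0.008,0,0,0],[0,0,-0.008,0,0,0]]]'
```

```text
t: 60.7
ee_pos: [0.6413, -0.0211, 0.1377]
orientation: [[0.997, 0.073, 0.001], [0.073, -0.997, -0.001], [0.001, 0.001, -1.0]]
force: [0.1, 0.4, -1.6]
opening: 0.0206
grasp_force: 44.3
t: 61.0
ee_pos: [0.6415, -0.0212, 0.1375]
orientation: [[0.997, 0.073, 0.001], [0.073, -0.997, -0.002], [0.001, 0.002, -1.0]]
force: [-0.3, -0.4, 1.8]
opening: 0.0201
grasp_force: 44.8
```

```bash

python3 -m creep '[[[0,0,0,0,0,0],[0,0,0,0,0,0],[0,0,0,0,0,0]]]' 0.42
python3 -m creep '[[[0,0,0.2,0,0,0],[0,0,0.6,0,0,0],[0,0,1,0,0,0]]]' >/dev/null
python3 -m creep '[[[-0.2,0.1,0.4,0,0,0],[-0.6,0.25,0.5,0,0,0],[-0.923,0.379,0.5,0,0,0]]]' 1 >/dev/null
python3 -m creep '[[[-0.4,0.2,0,0,0,0],[-0.923,0.379,0,0,0,0]]]' 1 >/dev/null
python3 -m creep '[[[-0.4,0.2,0,0,0,0],[-0.923,0.379,0,0,0,0],[-0.923,0.379,0,0,0,0],[-0.923,0.379,0,0,0,0]]]'
cat >> h.py <<'E'
def blobs(im,lo=(95,70,50),hi=(125,255,255),k=60,K_=4000):
    h=cv2.cvtColor(im,cv2.COLOR_BGR2HSV); n,l,s,c=cv2.connectedComponentsWithStats(cv2.inRange(h,lo,hi))
    return [(s[i].tolist(),c[i].round(1).tolist()) for i in range(1,n) if k<s[i,4]<K_]
E
python3 - <<'E'
from h import *
np.set_printoptions(precision=4,suppress=True)
w=snap('wrist','w18'); a=snap('top','t18')
for s,c in blobs(w): print(s,c,px2w('wrist',c,.068)[:2])
print(w2px('wrist',[.423,.073,.068]))
print([b for b in blobs(a,k=12,K_=300)])
print([w2px('top',[.6413,-.0211,.142]),w2px('top',[.42,.072,.068])])
E
```

```text
t: 61.3
ee_pos: [0.6413, -0.0211, 0.137]
orientation: [[0.997, 0.073, 0.001], [0.073, -0.997, -0.001], [0.001, 0.001, -1.0]]
force: [0.3, 0.2, -0.2]
opening: 0.0357
grasp_force: 0.0
t: 62.5
ee_pos: [0.42, 0.0701, 0.2585]
orientation: [[0.997, 0.074, 0.003], [0.074, -0.997, -0.001], [0.003, 0.002, -1.0]]
force: [-0.3, -1.0, 0.5]
opening: 0.0853
grasp_force: 0.0
[269, 65, 205, 10, 1697] [369.9, 69.3] [ 0.5367 -0.0367]
[245, 164, 17, 19, 259] [253.0, 172.8] [0.4228 0.0723]
[252.4076 172.563 ]
[([297, 135, 8, 9, 58], [300.5, 139.2]), ([265, 179, 7, 7, 38], [267.8, 182.2]), ([240, 217, 62, 4, 69], [271.4, 218.4]), ([198, 249, 7, 76, 104], [199.3, 292.6]), ([206, 270, 46, 37, 286], [227.1, 284.6]), ([241, 270, 5, 4, 13], [243.0, 271.7]), ([249, 297, 8, 26, 77], [253.4, 311.9]), ([218, 302, 11, 4, 18], [223.6, 304.2]), ([218, 312, 12, 3, 16], [223.7, 312.5]), ([224, 321, 4, 9, 13], [225.2, 325.2]), ([199, 332, 3, 14, 14], [200.1, 338.5]), ([242, 345, 7, 5, 14], [244.5, 347.0]), ([256, 344, 26, 11, 37], [268.4, 347.2]), ([274, 355, 20, 29, 76], [285.2, 366.4]), ([208, 378, 6, 6, 13], [210.8, 380.4])]
[array([267.8866, 182.2589]), array([237.0446, 252.3715])]
```

```bash

python3 -m creep '[[[0.01,0.028,-0.4,0,0,0],[0.01,0.028,-0.8,0,0,0],[0.01,0.028,-1,0,0,0]]]' 0.6 45 >/dev/null
python3 -m creep '[[[0,0,-0.4,0,0,0],[0,0,-0.7,0,0,0],[0,0,-0.9,0,0,0],[0,0,-1,0,0,0],[0,0,-1,0,0,0]]]' 
python3 -m creep '[[[0,0,-0.15,0,0,0],[0,0,-0.3,0,0,0],[0,0,-0.43,0,0,0],[0,0,-0.43,0,0,0],[0,0,-0.43,0,0,0]]]'
python3 -m creep '[[[0,0,0,0,0,0],[0,0,0,0,0,0],[0,0,0,0,0,0],[0,0,0,0,0,0],[0,0,0,0,0,0],[0,0,0,0,0,0],[0,0,0,0,0,0]]]' 0 45
```

```text
t: 63.4
ee_pos: [0.4209, 0.0718, 0.0964]
orientation: [[0.997, 0.073, -0.001], [0.073, -0.997, -0.002], [-0.001, 0.002, -1.0]]
force: [-0.4, 0.4, 0.7]
opening: 0.0512
grasp_force: 0.0
t: 63.9
ee_pos: [0.421, 0.0721, 0.0631]
orientation: [[0.997, 0.073, 0.001], [0.073, -0.997, -0.001], [0.001, 0.001, -1.0]]
force: [-0.8, 0.1, 0.1]
opening: 0.0511
grasp_force: 0.0
t: 64.6
ee_pos: [0.421, 0.0722, 0.0632]
orientation: [[0.997, 0.073, 0.002], [0.073, -0.997, -0.001], [0.002, 0.001, -1.0]]
force: [-0.8, 2.0, 6.7]
opening: 0.0204
grasp_force: 43.8
```

```bash

python3 -m creep '[[[0,0,0.2,0,0,0],[0,0,0.5,0,0,0],[0,0,0.8,0,0,0],[0,0,1,0,0,0]]]' >/dev/null
python3 -m creep '[[[0,0,0.3,0,0,0],[0,0,0.6,0,0,0],[0,0,0.9,0,0,0],[0,0,1,0,0,0],[0,0,1,0,0,0]]]' >/dev/null
python3 -m creep '[[[0,0,0.2,0,0,0],[0.3,-0.2,0.25,0,0,0],[0.6,-0.4,0.25,0,0,0],[0.996,-0.6125,0.25,0,0,0]]]' >/dev/null
python3 -m creep '[[[0.3,-0.2,0,0,0,0],[0.6,-0.4,0,0,0,0],[0.85,-0.55,0,0,0,0],[0.996,-0.6125,0,0,0,0],[0.996,-0.6125,0,0,0,0],[0.996,-0.6125,0,0,0,0]]]' 
python3 -m creep '[[[0,0,-0.3,0,0,0],[0,0,-0.6,0,0,0],[0,0,-0.85,0,0,0],[0,0,-1,0,0,0],[0,0,-1,0,0,0]]]'
```

```text
t: 66.5
ee_pos: [0.5792, -0.0257, 0.2411]
orientation: [[0.997, 0.073, -0.002], [0.073, -0.997, -0.001], [-0.002, 0.001, -1.0]]
force: [-0.1, -0.2, -1.9]
opening: 0.02
grasp_force: 44.6
t: 67.0
ee_pos: [0.5788, -0.0255, 0.1612]
orientation: [[0.997, 0.073, -0.002], [0.073, -0.997, -0.001], [-0.002, 0.001, -1.0]]
force: [-0.2, -0.4, -1.6]
opening: 0.0202
grasp_force: 44.6
```

Next down to TCP 0.1374, slowly at the end.

```bash

python3 -m creep '[[[0.01,0,-0.08,0,0,0],[0.015,0,-0.16,0,0,0],[0.015,0,-0.22,0,0,0],[0.015,0,-0.26,0,0,0],[0.015,0,-0.26,0,0,0]]]' 
python3 -m creep '[[[0,0,-0.01,0,0,0],[0,0,-0.018,0,0,0],[0,0,-0.026,0,0,0],[0,0,-0.026,0,0,0]]]'
python3 -m creep '[[[0,0,-0.005,0,0,0],[0,0,-0.01,0,0,0],[0,0,-0.01,0,0,0]]]'
```

```text
t: 67.5
ee_pos: [0.581, -0.0259, 0.1415]
orientation: [[0.997, 0.073, 0.0], [0.073, -0.997, -0.001], [0.0, 0.001, -1.0]]
force: [0.1, 0.2, -1.2]
opening: 0.0205
grasp_force: 44.6
t: 67.9
ee_pos: [0.5812, -0.0259, 0.1398]
orientation: [[0.997, 0.073, 0.001], [0.073, -0.997, -0.001], [0.001, 0.002, -1.0]]
force: [0.2, 0.1, -1.7]
opening: 0.0204
grasp_force: 44.6
t: 68.2
ee_pos: [0.5811, -0.0259, 0.1389]
orientation: [[0.997, 0.073, 0.001], [0.073, -0.997, -0.001], [0.001, 0.001, -1.0]]
force: [-0.2, -0.2, -2.4]
opening: 0.0201
grasp_force: 44.6
```

```bash

python3 -m creep '[[[0,0,-0.006,0,0,0],[0,0,-0.012,0,0,0],[0,0,-0.018,0,0,0],[0,0,-0.018,0,0,0]]]'
python3 -m creep '[[[0,0,-0.004,0,0,0],[0,0,-0.006,0,0,0],[0,0,-0.006,0,0,0]]]'
```

```text
t: 68.6
ee_pos: [0.5812, -0.0259, 0.1375]
orientation: [[0.997, 0.073, 0.001], [0.073, -0.997, -0.001], [0.001, 0.001, -1.0]]
force: [0.4, 0.2, -1.1]
opening: 0.0203
grasp_force: 44.6
t: 68.9
ee_pos: [0.5813, -0.0259, 0.1374]
orientation: [[0.997, 0.073, 0.001], [0.073, -0.997, -0.001], [0.001, 0.002, -1.0]]
force: [-1.3, 0.1, 2.6]
opening: 0.0202
grasp_force: 44.9
```

```bash

python3 -m creep '[[[0,0,0,0,0,0],[0,0,0,0,0,0],[0,0,0,0,0,0]]]' 0.42
python3 -m creep '[[[0,0,0.2,0,0,0],[0,0,0.6,0,0,0],[0,0,1,0,0,0]]]' >/dev/null
python3 -m creep '[[[-0.1,-0.2,0.4,0,0,0],[-0.3,-0.6,0.5,0,0,0],[-0.5,-1,0.5,0,0,0]]]' >/dev/null
for i in 1 2 3; do python3 -m creep '[[[-0.3,-0.5,0,0,0,0],[-0.5,-1,0,0,0,0],[-0.5,-1,0,0,0,0]]]' >/dev/null; done
python3 -m creep '[[[-0.3,-0.5,0,0,0,0],[-0.5,-0.8,0,0,0,0],[-0.5,-0.8,0,0,0,0],[-0.5,-0.8,0,0,0,0]]]'
python3 - <<'E'
from h import *
np.set_printoptions(precision=4,suppress=True)
a=snap('top','t19');b=snap('scene','s19')
print([x for x in blobs(a,k=12,K_=900)])
for P in([.6413,-.0211,.142],[.5813,-.0259,.142]): print(w2px('top',P).round(1),w2px('scene',P).round(1))
print('red top',blobs(a,(0,150,90),(6,255,255),8),'orange',blobs(a,(8,120,90),(22,255,255),40))
# scoop lid: purple-grey region
sat=a[:,:,0].astype(float)-a[:,:,1]; m=((sat>5)&(sat<25)&(a[:,:,1]>120)&(a[:,:,1]<185)).astype(np.uint8); m[:, :150]=0; m[:,250:]=0;m[:150]=0;m[260:]=0
n,l,s,c=cv2.connectedComponentsWithStats(cv2.morphologyEx(m,cv2.MORPH_OPEN,np.ones((3,3),np.uint8)))
i=1+np.argmax(s[1:,4]); pts=np.argwhere(l==i)[:,::-1].astype(float)
for z in(.063,.009):
    W=np.array([px2w('top',p,z)[:2] for p in pts],np.float32); print(z,s[i],cv2.minAreaRect(W))
# other objects vs first picture
d=cv2.absdiff(a,cv2.imread('pics/top0.png')).max(2); n,l,s,c=cv2.connectedComponentsWithStats((cv2.medianBlur(d,5)>30).astype(np.uint8))
print('changed',[(s[i].tolist()) for i in range(1,n) if s[i,4]>25])
E
```

```text
t: 69.2
ee_pos: [0.5812, -0.0259, 0.1371]
orientation: [[0.997, 0.073, 0.001], [0.073, -0.997, -0.001], [0.001, 0.002, -1.0]]
force: [0.4, 0.6, -0.4]
opening: 0.0359
grasp_force: 0.0
t: 71.1
ee_pos: [0.3816, -0.4093, 0.2569]
orientation: [[0.997, 0.073, 0.001], [0.073, -0.997, -0.001], [0.001, 0.001, -1.0]]
force: [-0.1, 0.1, -0.5]
opening: 0.036
grasp_force: 0.0
[([297, 135, 8, 9, 58], [300.5, 139.2]), ([265, 179, 7, 7, 38], [267.8, 182.2]), ([266, 199, 6, 7, 33], [268.5, 202.4]), ([241, 217, 61, 4, 68], [271.8, 218.4]), ([322, 325, 43, 31, 67], [343.4, 343.4]), ([186, 358, 13, 17, 33], [192.3, 367.1])]
[267.9 182.3] [229.6 183.4]
[269.  201.6] [233.8 172. ]
red top [([222, 220, 10, 10, 29], [226.7, 224.1]), ([14, 225, 7, 3, 19], [16.7, 225.9])] orange [([467, 69, 45, 126, 1438], [502.0, 127.0]), ([295, 164, 9, 52, 281], [299.1, 190.9])]
0.063 [192 192  42  41 839] ((0.5498907566070557, 0.15610206127166748), (0.13515101373195648, 0.06985241919755936), 50.058616638183594)
0.009 [192 192  42  41 839] ((0.552390992641449, 0.16164909303188324), (0.13983754813671112, 0.07227461785078049), 50.058616638183594)
changed [[236, 165, 68, 55, 3385], [337, 189, 15, 15, 177], [132, 217, 15, 7, 83], [336, 216, 173, 168, 15705], [147, 221, 10, 32, 114], [222, 220, 11, 11, 83], [230, 246, 16, 14, 173], [234, 319, 22, 6, 74], [269, 320, 14, 6, 55], [287, 329, 46, 55, 1439], [186, 335, 84, 49, 1862], [250, 338, 34, 25, 450], [286, 352, 12, 7, 48]]
```

```bash
python3 -c "
from rig import *
print(finish_job())"
```

```text
the job is handed in; nothing more can be done
None
```

I've handed the job in at about 71 s: the balls are in the blue tote, the scoop stands shut beside it, the white tote is turned and stacked, and the only two jars I found are inside it. I never saw all six balls in the tote at once; I rely on the scoop weighing empty afterwards and no balls showing on the bench.

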